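# Shut, lock and stow a two-drawer games box

## Task

Take the wooden games box out from under the sliding door's top runner and push home the drawer at one of its ends by pressing that end against the bare face of the steel bookend (not with the fingers), then turn the box end for end and press the other drawer home in the same way. Then slide the lock knob on its top fully to its end stop, and leave the box standing flat on the shelf, one end square against the middle of the bookend. Do not knock the runner, and leave the two tumblers, the tin and the ashtray where they stand.

Things in the scene. Friction and masses are not known exactly. Their poses are not given: they have to be found in the camera images.
- box: Dark wooden games box, body 130 mm long (own x), 62 mm wide (own y), 40 mm high, about 0.5 kg, a pale drawer in each end; with both drawers shut it is 142 mm long over the fronts. Origin: centre of its underside; own z up. On top only the lock knob, its top 54 mm above the underside. It starts under the runner, own x 18 to 40 degrees left of world x.
- drawer_a (a joint): How far the drawer in the box's own +x end stands out, in m: 0 shut (its 6 mm thick front lies on the box's end), 0.035 at most. About 2 N moves it.
- drawer_b (a joint): The same for the drawer in the box's own -x end.
- front_a: Drawer front at the box's own +x end, a pale wooden board 6 mm thick, 54 mm wide, 34 mm high. Origin: centre of its inner side, 65 mm from the box's centre when shut and 20 mm above the box's underside; its outer side is 6 mm further out. Axes as the box's.
- front_b: Drawer front at the box's own -x end, the same, outward along the box's own -x.
- lock (a joint): Lock knob's place along its slide on the box's top, in m: 0 unlocked, 0.024 locked (end stop); it grows towards the box's own -x. About 1 N moves it.
- lock_top (a point): Centre of the lock knob's top face. The brass knob is 14 mm long (along the box's x), 24 mm wide and 12 mm high; it rides on a 2 mm brass plate on the box's top, midway across its width, 30 mm towards the box's own +x from its middle at joint value 0 and 6 mm at 0.024.
- bookend: Fixed bent steel bookend: upright plate 120 mm wide (own y), 130 mm high, 4 mm thick, a row of upright books behind it (own x from 4 to 105 mm, 112 mm wide, up to 165 mm high). Origin: on the shelf at the middle of the plate's bare face; own x points from the bare face into the books, so the free shelf lies on the own -x side; own z up.
- runner: Fixed top runner of the sliding door: aluminium rail along y above the row of things, 30 mm deep in x, underside 180 mm and top 210 mm above the shelf, from y -480 to +560 mm of its origin, on posts at its ends; the glass pane hangs below it from y +335 to +535 mm. Origin: on the shelf below the rail's middle line; axes as the world's.
- tumbler_1: Empty crystal tumbler, 72 mm across the rim, 88 mm high. Origin: centre of its underside.
- tumbler_2: The other tumbler, the same.
- tin: Round aluminium tin with a screw-top lid, 74 mm across, 58 mm high. Origin: centre of its underside.
- ashtray: Green glass ashtray, a bowl 90 mm across, 30 mm high. Origin: centre of its underside.
Mind the look-alikes: they are no part of the job. What is shaped like the box but orange or pink is not meant.

How it is judged:
On the way, in this order (a step that is already met when the one before it is completed fails the run):
1. one drawer is shut while its front presses on the bookend, the other still stands out (((value of joint drawer_a below 0.002 m and contact force between front_a and bookend above 1 N and value of joint drawer_b above 0.005 m) or (value of joint drawer_b below 0.002 m and contact force between front_b and bookend above 1 N and value of joint drawer_a above 0.005 m))), for 0.05 s.
2. the box has been turned: both drawers are shut and a front presses on the bookend (value of joint each of drawer_a, drawer_b below 0.002 m and contact force between any of front_a, front_b and bookend above 1 N), for 0.05 s.
3. the lock knob is at its end stop, both drawers shut (value of joint each of drawer_a, drawer_b below 0.002 m and value of joint lock above 0.022 m), for 0.1 s.
At the end, for the whole second after the job is handed in: Both drawers shut (within 2 mm), the lock knob within 2 mm of its end stop, the box at rest flat on the shelf with one end within about 17 mm of the bookend's face, within 40 mm of its middle and within 10 degrees of square to it (all of step 3 and angle between box's own z axis and vertical below 0.05 rad and height (world z) of box below 0.006 m and x of box in the frame of bookend between -0.088 and -0.05 m and y of box in the frame of bookend between -0.04 and 0.04 m and angle between the x axis of box and the x axis of bookend, either way round below 0.17 rad and linear speed of box below 0.01 m/s); the robot touches nothing.
It fails at once if a tumbler, the tin or the ashtray is shifted by more than 20 mm (distance of any of tumbler_1, tumbler_2, tin, ashtray from where it was at the start of the episode above 0.02 m).
It fails at once if a tumbler, the tin or the ashtray is tipped by more than 20 degrees (angle between any of tumbler_1, tumbler_2, tin, ashtray's own z axis and vertical above 0.35 rad).
It fails at once if the fingers push a drawer front (over 1.5 N) (contact force between the fingers and front_a above 1.5 N or contact force between the fingers and front_b above 1.5 N).
It fails at once if the runner is knocked (over 15 N) (contact force between anything else and runner above 15 N).
It also fails if it takes over 72 s, if anything falls off the work surface, if the arm or the gripper's body presses on something with over 40 N, if the wrist force passes 120 N, or if a joint passes its speed limit or range.

## Robot

A 7-joint arm with a two-finger parallel gripper is mounted at the origin on the work surface. World frame = base frame: x ahead of the robot, y to its left, z up, the work surface at z = 0. Lengths are in m, angles in rad, forces in N, time in s.
With the tool pointing down it reaches from about 0.4 to 0.85 m from the base axis. Payload 4.5 kg.
Tool frame: the origin (TCP) lies midway between the tips of the shut fingers; the grasp point (between the pads) lies 19 mm behind it; z points along the fingers, y is the line along which they close (so a half turn about z gives the same grasp; the last joint's range is limited). The gripper opens to 88 mm and grips with 3 to 60 N. Pads are 18 mm wide; open, the fingers measure 123 mm over their backs; the gripper's body (75 mm by 187 mm) begins 45 mm behind the grasp point.
Start: joints at [1.355, 0.689, -0.195, 1.565, 0.157, 0.902, -0.215], TCP at [0.155, -0.606, 0.208] pointing down, gripper open.
Joint ranges: [-3.01, 3.01], [-0.46, 2.08], [-1.47, 1.51], [0.13, 2.56], [-1, 4.14], [0.04, 2.09], [-2.66, 2.66]. Speed limits (rad/s): [2.57, 2.57, 3.14, 3.14, 3.14, 3.14, 3.14].

## Interface

Orientations are given as a unit quaternion [x, y, z, w].
In Python, from plant import r gives the robot as it stands.
- The arm moves only by the tool move_arm, never from a script. Its argument "targets" is a list that holds one entry, the list of rows, each a list of 7 numbers: the opening, from 0 (shut) to 1 (fully open), then the shift along the tool's x, y, z in mm, then the turn, a rotation vector about the tool's x, y, z in degrees. In form: [[[claw, dx, dy, dz, ax, ay, az], ...]]. A call has 1 to 10 rows; each row is the pose to reach, as a shift and turn from the pose commanded when the call began, along the tool's axes at that moment; what a row does not reach only later rows make up. A row lasts 1/8 s, in which the tool goes at most 62.5 mm and 10.7 degrees, less where a joint would pass 70% of its speed; a pose out of reach is approached as far as the arm can. A call with a gripper value outside its range is refused whole. The fingers move at their own pace and stop on an object; "newtons" is the grip in N (left out, the last holds). Time passes only in rows, so rows that repeat a pose let the fingers close. It gives the time, the measured TCP pose, the force, the opening and the grip force at its end, in the units of the state.
- r.get_state(): the state, without advancing time (a new reading comes with each control period).
- r.snapshot(name): name is "scene" or "side" or "wrist"; returns the picture (384x512x3 uint8, red, green, blue); there is no depth.
- r.camera_info(name): a dict with "fx", "fy", "cx", "cy" (pixels), "R" (3x3) and "t" (3): a world point X has camera coordinates R X + t. Camera axes: x right, y down, z forward; pixel columns grow to the right and rows downward; lengths in m; the calibration is good to about 2 mm. A picture is of the moment at which its call begins: read the wrist's pose just before it. camera_info takes no time and is no camera call; for the wrist camera it gives the pose at the moment of the call.
- r.finish_job(): hands the job in; it is judged then, once.
The state is a dict: "clock": time; "q": joint angles; "qd": joint speeds; "joint_torque": joint torques, N m; "tool_pos": TCP position; "eef_rot": TCP orientation; "contact_force": force on the tool from outside, world axes, zero at the start; "moment": the same for the moment, N m; "opening": opening from 0.0 (shut) to 1.0 (fully open); "finger_force": force on a finger pad.
Only numpy, scipy, OpenCV 4.12 (cv2) and the standard library are available. Lean on these libraries where they do the work, as an engineer would, in place of code of your own. Each camera call takes 0.05 s, during which the arm holds its last target. There are 200 camera calls.

## Working session

There is one attempt and no reset: what is moved stays moved. The work goes in short steps, Python scripts to look and compute and a tool call to move; the robot and the scene stay as the last step left them, time stands still between calls to the robot, and variables do not carry over. Pictures are saved under pics/ and viewed, at most 10 in all, crops included, and the job is handed in when it is done.

Besides the shell and the picture viewer there is one more tool, called after "Request:" in YAML: its name, and indented under it one key for each argument. move_arm: Moves the arm, as the interface text tells. Its arguments: {"type":"object","properties":{"targets":{"type":"array","items":{"type":"array","items":{"type":"array","items":{"type":"number"}}}},"newtons":{"type":"number"}},"required":["targets"]}

```bash
ls; mkdir -p pics; python3 - <<'E'
from plant import r
import cv2,numpy as np
s=r.get_state();print({k:np.round(v,3) for k,v in s.items()})
for n in("scene","side"):
    cv2.imwrite(f"pics/{n}0.png",cv2.resize(r.snapshot(n)[:,:,::-1],(800,600),interpolation=cv2.INTER_CUBIC))
    c=r.camera_info(n);print(n,{k:np.round(v,4).tolist() for k,v in c.items()})
E
```

```text
pics
{'clock': np.float64(0.0), 'q': array([ 1.355,  0.69 , -0.194,  1.566,  0.157,  0.903, -0.215]), 'qd': array([-0.   ,  0.   ,  0.   ,  0.001, -0.   ,  0.001, -0.   ]), 'joint_torque': array([-1.0000e-03, -5.2758e+01, -1.2670e+00, -1.5343e+01, -5.3000e-02,
        6.0000e-03,  0.0000e+00]), 'tool_pos': array([ 0.154, -0.605,  0.207]), 'eef_rot': array([ 0.992,  0.125, -0.   , -0.001]), 'contact_force': array([-0.557,  0.311,  0.321]), 'moment': array([-0.033, -0.026, -0.013]), 'finger_force': np.float64(0.0), 'opening': np.float64(0.994)}
scene {'fx': 485.1008, 'fy': 485.1008, 'cx': 248.0719, 'cy': 190.9478, 'R': [[-0.0369, 0.9993, 0.0006], [0.8155, 0.0305, -0.5779], [-0.5776, -0.0208, -0.8161]], 't': [0.0843, -0.3466, 1.7148]}
side {'fx': 478.0584, 'fy': 478.0584, 'cx': 259.2222, 'cy': 191.9196, 'R': [[-0.9496, -0.3133, 0.0118], [-0.169, 0.4798, -0.8609], [0.264, -0.8195, -0.5086]], 't': [0.4261, 0.1574, 1.2238]}
```

View pics/scene0.png

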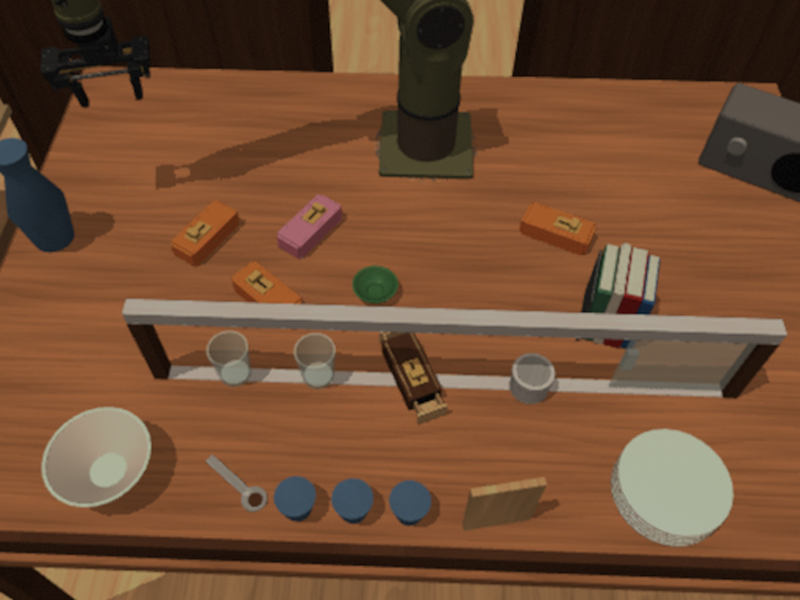

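View pics/side0.png

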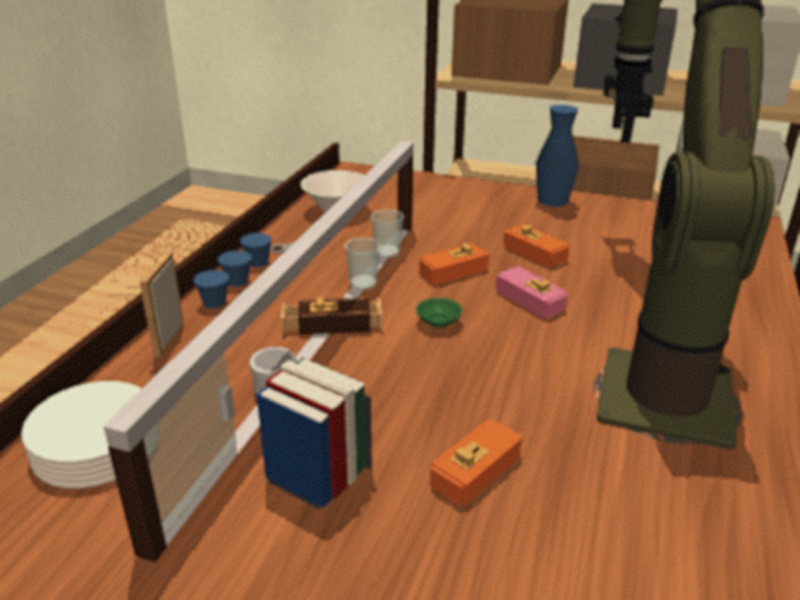

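Candidates in the scene picture (800x600): the dark box with pale drawers at (412,370); orange boxes at (205,232), (267,288) and (558,228); a pink box at (310,225). By the description it is the dark one, half under the runner, with the knob towards its far (+x) end. The bookend is at about (590,290), its bare face towards -y.

```bash
python3 - <<'E'
from plant import r
import cv2,numpy as np
def crop(im,x,y,w,h,s): return cv2.resize(im[y:y+h,x:x+w],None,fx=s,fy=s,interpolation=cv2.INTER_CUBIC)
for n,a,b in(("scene",(238,205,66,70),(364,150,66,70)),("side",(170,175,80,60),(160,220,80,100))):
    im=np.mean([r.snapshot(n) for _ in range(4)],0).astype(np.uint8)[:,:,::-1]
    cv2.imwrite(f"pics/{n}_raw.png",im)
    A=crop(im,*a,6 if n=="scene" else 5);B=crop(im,*b,6 if n=="scene" else 5)
    h=max(len(A),len(B)); A=cv2.copyMakeBorder(A,0,h-len(A),0,0,0);B=cv2.copyMakeBorder(B,0,h-len(B),0,0,0)
    o=np.hstack([A,B]);o=np.clip(o.astype(float)*1.5,0,255).astype(np.uint8);print(o.shape);cv2.imwrite(f"pics/{n}_crop.png",o)
E
```

```text
(420, 792, 3)
(500, 800, 3)
```

View pics/scene_crop.png

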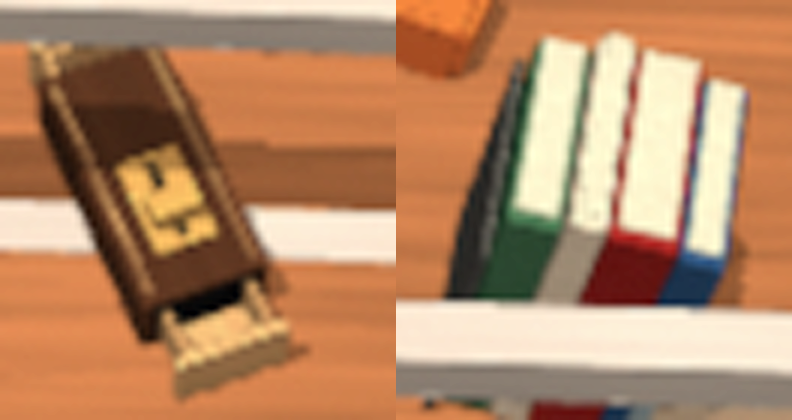

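View pics/side_crop.png

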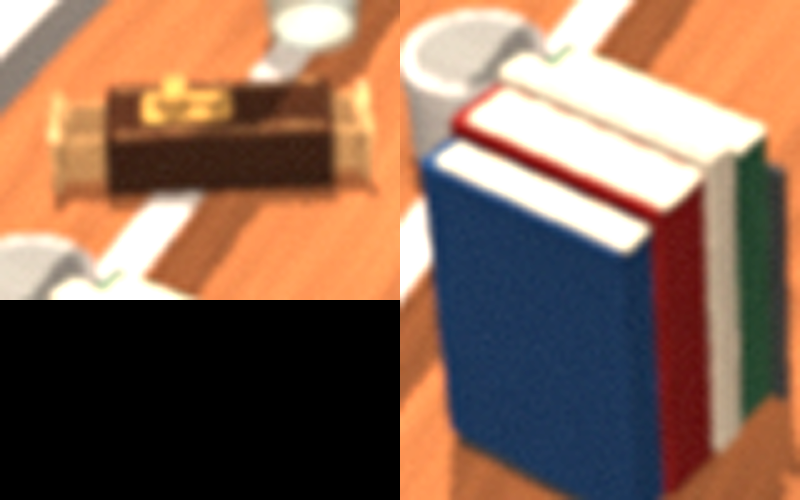

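The scene crop shows the dark box with the pale drawer at its far (+x) end out and the knob towards that end. Body top corners are about (265,268), (140,312), (40,85) and (155,50), and the front_b board is partly behind the runner. The side crop shows the box's +y face: (110,133), (110,190), (333,188), (332,128). It also shows the bookend's near vertical edge at (785,165)-(785,397).

```bash
cat > h.py <<'E'
from plant import r
import numpy as np, cv2
from scipy.optimize import least_squares
from scipy.spatial.transform import Rotation as Ro
def proj(c,X):
    p=np.atleast_2d(X)@np.array(c["R"]).T+np.array(c["t"]);return p[:,:2]/p[:,2:]*[c["fx"],c["fy"]]+[c["cx"],c["cy"]]
def ray(c,uv,z):
    R=np.array(c["R"]);C=-R.T@c["t"];d=R.T@[(uv[0]-c["cx"])/c["fx"],(uv[1]-c["cy"])/c["fy"],1]
    return C+d*(z-C[2])/d[2]
def place(p,L): 
    c,s=np.cos(p[2]),np.sin(p[2]);L=np.array(L,float);return np.c_[p[0]+c*L[:,0]-s*L[:,1],p[1]+s*L[:,0]+c*L[:,1],L[:,2]]
E
python3 - <<'E'
from h import *
S=r.camera_info("scene");D=r.camera_info("side")
sc=lambda x,y:(238+(x+.5)/6-.5,205+(y+.5)/6-.5)
sb=lambda x,y:(364+(x-396+.5)/6-.5,150+(y+.5)/6-.5)
da=lambda x,y:(170+(x+.5)/5-.5,175+(y+.5)/5-.5)
db=lambda x,y:(160+(x-400+.5)/5-.5,220+(y+.5)/5-.5)
m=1e-3
def fit(p0,obs,extra=0):
    def f(p,):
        out=[]
        for c,uv,L in obs:
            L=L(p) if callable(L) else L
            out.append(proj(c,place(p,[np.array(L)*m]))[0]-uv)
        return np.ravel(out)
    s=least_squares(f,p0,loss="soft_l1");return s.x,np.round(f(s.x).reshape(-1,2),1)
box=[(S,sc(265,268),(65,31,40)),(S,sc(140,314),(65,-31,40)),(S,sc(40,90),(-65,-31,40)),(S,sc(148,341),(65,-31,0)),
(D,da(110,133),(65,31,40)),(D,da(110,191),(65,31,0)),(D,da(333,189),(-65,31,0)),(D,da(332,127),(-65,31,40)),
(D,da(110,88),(65,-31,40)),(D,da(332,81),(-65,-31,40)),
(S,sc(178,362),lambda p:(71+p[3],-27,37)),(S,sc(292,325),lambda p:(71+p[3],27,37)),(S,sc(183,397),lambda p:(71+p[3],-27,3)),
(D,da(372,190),lambda p:(-71-p[4],27,3)),(D,da(60,198),lambda p:(71+p[3],27,3))]
p,res=fit([.62,.03,.5,20,20],box);print("box",p,np.degrees(p[2]));print(res.tolist())
print("runner track pts z0",[np.round(ray(S,(u*.64,v*.64),.0),3) for u,v in((170,373),(720,390))])
print("runner top near edge z.21",[np.round(ray(S,(u*.64,v*.64),.21),3) for u,v in((125,302),(783,322))], "bottom far .18",[np.round(ray(S,(u*.64,v*.64),.18),3) for u,v in((125,325),(783,343))])
# bookend
bk=[(D,db(785,165),(0,'n',130)),(D,db(785,397),(0,'n',0)),(S,sb(520,62),(0,'n',130)),(D,db(665,496),(105,'b',0)),(D,db(455,437),(105,'c',0))]
for sg in(1,):
  N={'n':60*sg,'b':56*sg,'c':-56*sg}
  o=[(c,uv,(L[0],N[L[1]],L[2])) for c,uv,L in bk]
  p,res=fit([.5,.35,1.57],o);print("bookend",p,np.degrees(p[2]));print(res.tolist())
  print("bottom left edge", proj(S,place(p,np.array([[0,60,0],[0,-60,0],[0,60,130],[0,-60,130]])*m))*6-[364*6-396,900])
for n,u,v,h in(("t1",228,342,.088),("t2",316,352,.088),("tin",533,365,.058),("ash",376,280,.03)): print(n,ray(S,(u*.64,v*.64),h))
E
```

```text
box [ 5.95072966e-01 -2.12168980e-02  4.13912159e-01  2.34570988e+01
  1.50824990e+01] 23.71541980019083
[[1.1, -1.0], [0.7, -1.1], [-0.3, -2.1], [-1.0, 1.2], [-1.2, 1.5], [-0.3, 1.8], [0.6, 0.3], [0.6, 0.9], [-0.6, -0.6], [-0.6, -0.9], [0.0, 0.2], [-0.4, -0.4], [-1.2, 0.0], [-0.0, -1.8], [-0.7, -0.8]]
runner track pts z0 [array([ 0.608, -0.456,  0.   ]), array([ 0.606,  0.532, -0.   ])]
runner top near edge z.21 [array([ 0.599, -0.481,  0.21 ]), array([0.598, 0.557, 0.21 ])] bottom far .18 [array([ 0.623, -0.484,  0.18 ]), array([0.618, 0.564, 0.18 ])]
bookend [0.4551495  0.29665103 1.35113579] 77.41437849290293
[[0.8, -0.4], [1.5, -0.8], [-2.2, -0.4], [-3.6, 8.7], [-3.1, 0.4]]
bottom left edge [[446.53849982 218.59473762]
 [419.21738413 412.5134757 ]
 [504.35850782  57.25093289]
 [477.78860064 258.63226505]]
t1 [ 0.59242694 -0.33814659  0.088     ]
t2 [ 0.6068389  -0.18458001  0.088     ]
tin [0.60097086 0.19045399 0.058     ]
ash [ 0.40647831 -0.09173269  0.03      ]
```

```bash
cat >> h.py <<'E'
def rot(yaw,tilt,flip=0):
    a,t=np.radians([yaw,tilt]);ox=np.array([np.cos(a),np.sin(a),0]);oy=np.array([-np.sin(a),np.cos(a),0])
    z=np.cos(t)*np.array([0,0,-1])+np.sin(t)*ox; y=oy if flip else -oy
    return np.c_[np.cross(y,z),y,z]
def plan(*wps):
    "wps: (x,y,z[mm],yaw,tilt[,flip]) TCP"
    s=r.get_state();R0=Ro.from_quat(s["eef_rot"]).as_matrix();p0=np.array(s["tool_pos"])*1e3
    print("t",round(float(s["clock"]),2),"p",np.round(p0,1),"q",np.round(s["q"],2),"open",round(float(s["opening"]),3),"F",np.round(s["contact_force"],1),"grip",round(float(s["finger_force"]),1))
    print("yaw x,y axis",np.round(np.degrees(np.arctan2(R0[1,:2],R0[0,:2])),1),"zdir",np.round(R0[:,2],3))
    for w in wps:
        R1=rot(*w[3:]);d=R0.T@(np.array(w[:3])-p0);v=Ro.from_matrix(R0.T@R1).as_rotvec(degrees=True)
        print(np.round(d,1).tolist()+np.round(v,1).tolist())
E
python3 - <<'E'
from h import *
plan((400,-350,260,20,10),(420,50,280,24,30))
for uv in((558,228),(267,288)):print(ray(r.camera_info("scene"),np.array(uv)*.64,.04))
E
```

```text
t 0.5 p [ 154.5 -605.6  208. ] q [ 1.35  0.69 -0.19  1.57  0.16  0.9  -0.22] open 1.004 F [-0.4 -0.4  0.3] grip 0.0
yaw x,y axis [ 14.3 -75.7] zdir [-0.  0. -1.]
[301.1, -186.9, -52.0, 0.5, 10.0, -5.7]
[419.3, -569.6, -72.0, 2.5, 29.9, -9.5]
[0.27034261 0.26759204 0.04      ]
[ 0.4404834  -0.29646617  0.04      ]
```

Request:
move_arm:
  targets:
    - [[1, 300, -185, -52, 0, 10, -6], [1, 300, -185, -52, 0, 10, -6], [1, 300, -185, -52, 0, 10, -6], [1, 300, -185, -52, 0, 10, -6], [1, 300, -185, -52, 0, 10, -6], [1, 419, -570, -72, 2.5, 30, -9.5], [1, 419, -570, -72, 2.5, 30, -9.5], [1, 419, -570, -72, 2.5, 30, -9.5], [1, 419, -570, -72, 2.5, 30, -9.5], [1, 419, -570, -72, 2.5, 30, -9.5]]

```text
clock: 1.75
tool_pos: [0.4056, -0.0727, 0.273]
eef_rot: [0.945, 0.2, 0.254, -0.053]
contact_force: [1.7, 1.1, 0.6]
opening: 1.0
finger_force: 0.0
```

```bash
python3 - <<'E'
from h import *
plan((420,50,280,24,30))
E
```

```text
t 1.75 p [405.6 -72.7 273. ] q [ 1.07  0.32 -0.92  2.44 -0.61  0.08 -0.33] open 1.0 F [1.7 1.1 0.6] grip 0.0
yaw x,y axis [ 23.9 -66.1] zdir [ 0.46   0.202 -0.865]
[58.0, -106.4, 25.3, 0.2, -0.1, -0.1]
```

```bash
python3 - <<'E'
from h import *
c=r.camera_info("wrist");R=np.array(c["R"]);print("C",-R.T@c["t"],"fwd",R[2],"fx",c["fx"])
for n,P in(("box",(.595,-.021,.04)),("bk",(.455,.297,.0)),("tcp",r.get_state()["tool_pos"])):print(n,proj(c,P), )
im=r.snapshot("wrist")[:,:,::-1];cv2.imwrite("pics/w1raw.png",im);cv2.imwrite("pics/w1.png",cv2.resize(np.clip(im*1.3,0,255).astype(np.uint8),(800,600),interpolation=cv2.INTER_CUBIC))
import pickle;pickle.dump(c,open("w1.pkl","wb"))
E
```

```text
C [ 0.38503527 -0.08113157  0.46411892] fwd [ 0.20490591  0.08972972 -0.97466002] fx 281.9705282625945
box [[270.84410556 118.53260467]]
bk [[ 73.72524747 128.70143554]]
tcp [[253.43088765 220.50266224]]
```

View pics/w1.png

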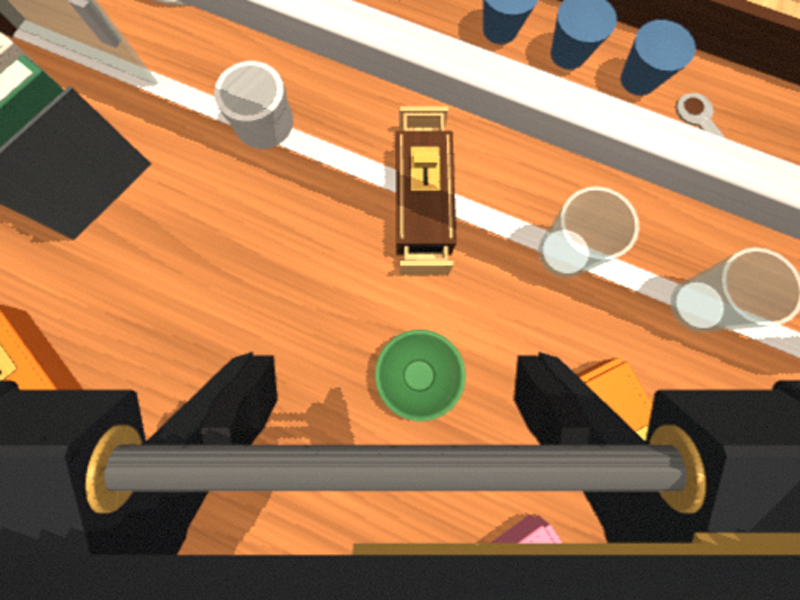

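The wrist picture shows the dark box at (425,190), with both drawers out, front_b at (426,265) and front_a at (424,115). The bookend's bare face has its bottom edge from (150,162) to (75,238) and a top corner at (72,90).

```bash
python3 - <<'E'
from h import *
import pickle;c=pickle.load(open("w1.pkl","rb"));S=r.camera_info("scene");D=r.camera_info("side");m=1e-3
W=lambda x,y:((x+.5)*.64-.5,(y+.5)*.64-.5)
sc=lambda x,y:(238+(x+.5)/6-.5,205+(y+.5)/6-.5)
da=lambda x,y:(170+(x+.5)/5-.5,175+(y+.5)/5-.5)
db=lambda x,y:(160+(x-400+.5)/5-.5,220+(y+.5)/5-.5)
def fit(p0,obs):
    f=lambda p:np.ravel([proj(c,place(p,[np.array(L(p) if callable(L) else L)*m]))[0]-uv for c,uv,L in obs])
    s=least_squares(f,p0,loss="soft_l1");return s.x,np.round(f(s.x).reshape(-1,2),1)
w=[(c,W(396,132),(65,31,40)),(c,W(452,130),(65,-31,40)),(c,W(397,245),(-65,31,40)),(c,W(455,243),(-65,-31,40)),
(c,W(400,263),lambda p:(-71-p[4],27,37)),(c,W(452,262),lambda p:(-71-p[4],-27,37)),(c,W(400,108),lambda p:(71+p[3],27,37)),(c,W(447,107),lambda p:(71+p[3],-27,37))]
o=[(S,sc(265,268),(65,31,40)),(S,sc(140,314),(65,-31,40)),(S,sc(148,341),(65,-31,0)),
(D,da(110,133),(65,31,40)),(D,da(110,191),(65,31,0)),(D,da(333,189),(-65,31,0)),(D,da(332,127),(-65,31,40)),(S,sc(178,362),lambda p:(71+p[3],-27,37)),(S,sc(292,325),lambda p:(71+p[3],27,37))]
for ob in(w,w+o):
    p,e=fit([.595,-.02,.4,20,20],ob);print("box",np.round(p,4),np.degrees(p[2]),e.tolist())
b=[(c,W(150,162),(0,-60,0)),(c,W(75,238),(0,60,0)),(c,W(72,90),(0,-60,130))]
b2=[(D,db(785,165),(0,60,130)),(D,db(785,397),(0,60,0))]
for ob in(b,b+b2):
    p,e=fit([.455,.297,1.4],ob);print("bk",np.round(p,4),np.degrees(p[2]),e.tolist())
for n,u,v in(("ash",420,362),):print(n,ray(c,W(u,v),.03))
E
```

```text
box [ 5.95500e-01 -2.25000e-02  4.20800e-01  2.43872e+01  1.21642e+01] 24.109361272028394 [[-0.6, -1.0], [0.3, 0.2], [-0.8, -0.3], [1.1, 0.9], [-0.2, -0.3], [0.7, 0.2], [-0.9, -0.3], [0.4, 0.3]]
box [ 5.95700e-01 -2.26000e-02  4.20400e-01  2.41837e+01  1.23105e+01] 24.08970890859465 [[-0.5, -1.0], [0.4, 0.1], [-0.8, -0.4], [1.2, 0.8], [-0.1, -0.3], [0.7, 0.2], [-0.8, -0.2], [0.5, 0.3], [0.7, -0.9], [0.4, -0.9], [-1.3, 1.4], [-1.1, 1.3], [-0.2, 1.6], [0.6, -0.0], [0.6, 0.5], [-0.1, 0.6], [-0.6, -0.1]]
bk [0.4554 0.2996 1.3123] 75.19152059087786 [[1.2, 0.6], [-0.6, 0.8], [-0.2, -2.7]]
bk [0.4555 0.2991 1.3218] 75.73328491192902 [[1.2, 0.4], [-0.1, 1.0], [-0.1, -2.9], [-0.2, 0.6], [0.5, 0.4]]
ash [ 0.42569055 -0.09        0.03      ]
```

```bash
python3 - <<'E'
from h import *
plan((504,-64,114,24,30),(559,-39,10,24,30))
E
```

```text
t 1.8 p [404.3 -63.1 273.7] q [ 1.06  0.32 -0.93  2.44 -0.61  0.08 -0.33] open 0.998 F [-0.5  7.6  1.2] grip 0.0
yaw x,y axis [ 24.9 -65.1] zdir [ 0.455  0.211 -0.865]
[-2.1, 42.8, 183.3, -0.5, -0.1, 0.8]
[-2.0, 43.3, 303.6, -0.5, -0.1, 0.8]
```

Request:
move_arm:
  targets:
    - [[1, -2, 43, 60, -0.5, 0, 0.8], [1, -2, 43, 120, -0.5, 0, 0.8], [1, -2, 43, 183, -0.5, 0, 0.8], [1, -2, 43, 183, -0.5, 0, 0.8]]

```text
clock: 2.3
tool_pos: [0.5221, -0.1056, 0.1728]
eef_rot: [0.95, 0.201, 0.227, -0.07]
contact_force: [-0.1, -0.1, 0.5]
opening: 0.997
finger_force: 0.0
```

```bash
python3 - <<'E'
from h import *
plan((504,-64,114,24,30),(559,-39,10,24,30))
E
```

```text
t 2.3 p [ 522.1 -105.6  172.8] q [ 0.69  0.62 -0.53  2.22 -1.    0.04  0.13] open 0.997 F [-0.1 -0.1  0.5] grip 0.0
yaw x,y axis [ 23.2 -65.5] zdir [ 0.403  0.224 -0.888]
[-27.2, -42.9, 54.2, -2.3, 2.7, -0.7]
[-21.2, -38.6, 174.2, -2.3, 2.7, -0.7]
```

```bash
cat > kin.py <<'E'
from h import *
import itertools
LO=np.array([-3.01,-.46,-1.47,.13,-1,.04,-2.66]);HI=np.array([3.01,2.08,1.51,2.56,4.14,2.09,2.66])
def fk(q,k,sg,L):
    R=np.eye(3);p=np.array([L[4],0,L[0]]) 
    e=lambda ax,a:Ro.from_euler(ax,a).as_matrix()
    for i,ax in enumerate("zyzyzyz"):
        R=R@e(ax,sg[i]*q[i]+k[i])
        if i==2:p=p+R[:,2]*L[1]+R[:,0]*L[5]
        if i==4:p=p+R[:,2]*L[2]+R[:,0]*L[6]
        if i==5:p=p+R[:,0]*L[7]
        if i==6:p=p+R[:,2]*L[3]
    return p,R
E
cat > fit.py <<'E'
from kin import *
s=r.get_state()
dat=[([1.355,.689,-.195,1.565,.157,.902,-.215],[.155,-.606,.208],[.992,.125,0,-.001]),([1.07,.32,-.92,2.44,-.61,.08,-.33],[.4056,-.0727,.273],[.945,.2,.254,-.053]),(list(s["q"]),list(s["tool_pos"]),list(s["eef_rot"]))]
best=[]
for a,b,c,d in itertools.product((1,-1),repeat=4):
    sg=[a,1,b,1,c,1,d]
    for k7 in range(4):
        k=[0]*6+[k7*np.pi/2]
        e=[np.linalg.norm((Ro.from_quat(Q).inv()*Ro.from_matrix(fk(q,k,sg,np.zeros(8))[1])).as_rotvec()) for q,p,Q in dat]
        best.append((max(e),sg,k7))
best.sort(key=lambda x:x[0]);print(best[:3])
sg,k=best[0][1],[0]*6+[best[0][2]*np.pi/2]
f=lambda L:np.r_[np.ravel([fk(q,k,sg,L)[0]-p for q,p,Q in dat]),1e-2*L[4:]]
o=least_squares(f,[.3,.4,.4,.2,0,0,0,0]);print(np.round(o.x,3),np.abs(f(o.x)[:-4]).max())
E
python3 fit.py
```

```text
[(np.float64(0.011254866717915124), [-1, 1, -1, 1, -1, 1, -1], 1), (np.float64(0.6562687701259323), [-1, 1, -1, 1, -1, 1, 1], 1), (np.float64(0.8239963979624139), [1, 1, -1, 1, 1, 1, -1], 3)]
[ 0.334  0.616  0.321  0.45  -0.04  -0.05  -0.021 -0.023] 0.0042545195528362195
```

```bash
cat >> fit.py <<'E'
f0=lambda L:f(np.r_[L,0,0,0,0])[:9]
o=least_squares(f0,[.3,.4,.4,.2]);L=np.r_[o.x,0,0,0,0];print(np.round(o.x,3),np.round(f0(o.x),4))
rng=np.random.default_rng(0)
def ik(x,y,z,yaw,tilt,flip,mar=.03,n=40):
    R1=rot(yaw,tilt,flip);P=np.array([x,y,z])/1e3;sol=[]
    g=lambda q:(lambda pr:np.r_[(pr[0]-P)*5,(Ro.from_matrix(R1.T@pr[1])).as_rotvec()])(fk(q,k,sg,L))
    for _ in range(n):
        h=least_squares(g,rng.uniform(LO+mar,HI-mar),bounds=(LO+mar,HI-mar),max_nfev=60)
        if h.cost<1e-6:sol.append(h.x)
    return sol
for t in(0,10,20,30):
  for fl in(0,1):
    S=ik(559-19*.913*(.5-np.sin(np.radians(t))),-39,10,24,t,fl);print(t,fl,len(S),[np.round(x,2).tolist() for x in S[:5]])
E
python3 fit.py
```

```text
[(np.float64(0.011254866717915124), [-1, 1, -1, 1, -1, 1, -1], 1), (np.float64(0.6562687701259323), [-1, 1, -1, 1, -1, 1, 1], 1), (np.float64(0.8239963979624139), [1, 1, -1, 1, 1, 1, -1], 3)]
[ 0.334  0.616  0.321  0.45  -0.04  -0.05  -0.021 -0.023] 0.0042545195528362195
[0.221 0.618 0.3   0.315] [ 0.0353  0.0109 -0.011  -0.0117  0.0023  0.0077  0.0079  0.0018  0.0033]
0 0 13 [[0.57, 1.24, -1.36, 2.01, 1.35, 1.25, -2.52], [-0.02, 0.89, 0.19, 2.01, -0.53, 0.3, -0.54], [0.1, 0.88, -0.07, 2.01, 0.2, 0.26, -1.29], [0.17, 0.89, -0.21, 2.01, 0.56, 0.3, -1.65], [0.55, 1.17, -1.22, 2.01, 1.33, 1.1, -2.48]]
0 1 14 [[0.14, 0.88, -0.13, 2.01, 0.39, 0.28, 1.67], [0.33, 0.94, -0.54, 2.01, 1.04, 0.51, 1.0], [0.58, 1.28, -1.43, 2.01, 1.36, 1.33, 0.61], [0.13, 0.88, -0.12, 2.01, 0.34, 0.27, 1.72], [0.45, 1.02, -0.86, 2.01, 1.22, 0.76, 0.8]]
10 0 3 [[0.14, 0.87, -0.04, 2.16, 4.11, 0.07, 1.14], [0.14, 0.87, -0.04, 2.16, 4.11, 0.07, 1.14], [0.14, 0.87, -0.04, 2.16, 4.11, 0.07, 1.14]]
10 1 17 [[0.45, 0.97, -0.71, 2.16, 1.63, 0.49, 0.44], [0.23, 0.88, -0.23, 2.16, 1.96, 0.1, 0.13], [0.42, 0.95, -0.64, 2.
[... 196 characters left out ...]
.39, 2.63], [0.01, 0.92, 0.36, 2.3, 4.11, 0.59, 1.23], [0.02, 0.92, 0.35, 2.3, 4.1, 0.59, 1.24]]
20 1 15 [[0.38, 0.93, -0.42, 2.3, 2.74, 0.38, -0.59], [0.35, 0.92, -0.36, 2.3, 2.88, 0.36, -0.72], [0.67, 1.27, -1.39, 2.3, 1.82, 1.12, 0.26], [0.27, 0.91, -0.19, 2.3, 3.27, 0.35, -1.1], [0.24, 0.9, -0.12, 2.3, 3.42, 0.37, -1.25]]
30 0 3 [[-0.0, 1.03, 0.58, 2.45, 4.08, 1.05, 1.38], [0.51, 1.04, -0.62, 2.45, 2.84, 0.72, 2.54], [0.52, 1.05, -0.65, 2.45, 2.79, 0.72, 2.58]]
30 1 16 [[0.49, 1.03, -0.56, 2.45, 2.91, 0.7, -0.67], [0.5, 1.03, -0.6, 2.45, 2.87, 0.71, -0.63], [0.38, 0.98, -0.31, 2.45, 3.24, 0.69, -0.98], [0.7, 1.3, -1.35, 2.45, 2.12, 1.14, 0.05], [0.6, 1.11, -0.89, 2.45, 2.52, 0.82, -0.3]]
```

```bash
cat > sim.py <<'E'
from kin import *
sg,k,L=[-1,1,-1,1,-1,1,-1],[0]*6+[np.pi/2],np.array([.221,.618,.3,.315,0,0,0,0])
def step(q,P,R1,n=4,lam=.02):
    for _ in range(n):
        p,R=fk(q,k,sg,L);e=np.r_[P-p,Ro.from_matrix(R1@R.T).as_rotvec()]
        J=np.array([(lambda a:np.r_[(a[0]-p),Ro.from_matrix(a[1]@R.T).as_rotvec()]/1e-5)(fk(q+1e-5*np.eye(7)[i],k,sg,L)) for i in range(7)]).T
        q=np.clip(q+J.T@np.linalg.solve(J@J.T+lam**2*np.eye(6),e),LO,HI)
    return q,np.linalg.norm(e[:3])*1e3,np.degrees(np.linalg.norm(e[3:]))
def path(q,*wps,show=1):
    p,R=fk(q,k,sg,L)
    for w in wps:
        P1=np.array(w[:3])/1e3;R1=w[3] if isinstance(w[3],np.ndarray) else rot(*w[3:])
        v=Ro.from_matrix(R1@R.T).as_rotvec();n=int(max(np.linalg.norm(P1-p)/.02,np.degrees(np.linalg.norm(v))/4,1))
        for i in range(1,n+1):q,a,b=step(q,p+(P1-p)*i/n,Ro.from_rotvec(v*i/n).as_matrix()@R)
        p,R=P1,R1
        if show:print(w[:3],np.round(q,2),"err",round(a,1),round(b,1))
    return q
E
python3 - <<'E'
from sim import *
q0=np.array([1.355,.689,-.195,1.565,.157,.902,-.215])
path(q0,(400,-350,260,20,10),(406,-73,273,24,30))
print("now->")
q=np.array(r.get_state()["q"])
q=path(q,(500,-40,230,24,0))
for sgn in(-1,1):
  print("turn",sgn)
  q2=path(q,(500,-40,230,24+60*sgn*-1,0),(500,-40,230,24-120*sgn,0),(500,-40,230,24,0,1))
  path(q2,(559,-39,60,24,0,1),(559,-39,60,24,10,1),(559,-39,60,24,20,1),(559,-39,10,24,30,1))
E
```

```text
(400, -350, 260) [ 0.99  0.49 -0.31  1.82 -0.01  0.76 -0.49] err 0.0 0.0
(406, -73, 273) [ 1.03  0.35 -0.89  2.42 -0.51  0.07 -0.43] err 0.0 0.0
now->
(500, -40, 230) [-0.22  0.54  0.55  1.89 -0.38  0.82 -0.62] err 0.0 0.0
turn -1
(500, -40, 230) [-0.04  0.51  0.2   1.89 -0.14  0.76  0.14] err 0.0 0.0
(500, -40, 230) [ 0.16  0.5  -0.14  1.89  0.1   0.76  0.91] err 0.0 0.0
(500, -40, 230) [ 0.35  0.53 -0.49  1.89  0.34  0.8   1.67] err 0.0 0.0
(559, -39, 60) [ 0.22  0.82 -0.3   1.94  0.51  0.46  1.53] err 0.0 0.0
(559, -39, 60) [ 0.23  0.79 -0.22  2.1   0.59  0.13  1.5 ] err 0.0 0.0
(559, -39, 60) [ 0.22  0.77 -0.09  2.25  0.65  0.04  1.5 ] err 79.7 14.6
(559, -39, 10) [0.21 0.72 0.04 2.37 0.77 0.04 1.44] err 249.3 45.5
turn 1
(500, -40, 230) [-0.38  0.62  0.9   1.89 -0.6   0.93 -1.4 ] err 0.0 0.0
(500, -40, 230) [-0.48  0.74  1.23  1.89 -0.78  1.11 -2.19] err 0.0 0.0
(500, -40, 230) [-0.53  0.95  1.51  1.91 -0.97  1.46 -2.66] err 58.2 21.4
(559, -39, 60) [-0.44  1.23  1.51  1.92 -1.    1.46 -2.66] err 80.7 20.1
(559, -39, 60) [-0.4   1.12  1.43  2.07 -1.    1.33 -2.66] err 120.2 22.5
(559, -39, 60) [-0.24  0.94  1.09  2.2  -1.    1.07 -2.44] err 158.4 31.8
(559, -39, 10) [ 0.47  0.86  0.07  2.36 -1.    0.57 -1.71] err 232.3 59.9
```

```bash
cat >> sim.py <<'E'
def lean(yaw,flip,dirn,ang):
    d=np.array([np.cos(np.radians(dirn)),np.sin(np.radians(dirn)),0]);ax=np.cross([0,0,-1],d)
    return Ro.from_rotvec(ax*np.radians(ang)).as_matrix()@rot(yaw,0,flip)
E
python3 - <<'E'
from sim import *
q=np.array(r.get_state()["q"])
q=path(q,(500,-40,230,24,0),(500,-40,230,84,0),(500,-40,230,144,0),(500,-40,230,24,0,1),show=0)
for s in(1,-1):
  for a in(20,35):
    print("side",s,a)
    W=[(520,-40,200,lean(24,1,24+b*s,a)) for b in(90,60,30)]
    path(q,*W,(520,-40,150,24,30,1),(559,-39,10,24,30,1))
E
```

```text
side 1 20
(520, -40, 200) [ 0.56  0.72 -0.67  1.73  0.13  0.96  1.9 ] err 0.0 0.0
(520, -40, 200) [ 0.64  0.68 -0.72  1.89  0.12  0.69  1.95] err 0.0 0.0
(520, -40, 200) [ 0.63  0.61 -0.67  2.05  0.17  0.41  1.92] err 0.0 0.0
(520, -40, 150) [ 0.48  0.61 -0.39  2.4   0.28  0.04  1.91] err 101.6 18.6
(559, -39, 10) [ 0.33  0.83 -0.15  2.41  0.43  0.04  1.83] err 194.2 35.5
side 1 35
(520, -40, 200) [ 0.67  0.85 -0.77  1.63 -0.    1.12  2.01] err 0.0 0.0
(520, -40, 200) [ 0.83  0.8  -0.88  1.89 -0.04  0.69  2.14] err 0.0 0.0
(520, -40, 200) [ 0.86  0.72 -0.9   2.17 -0.01  0.18  2.19] err 0.0 0.0
(520, -40, 150) [ 0.53  0.63 -0.5   2.4   0.01  0.04  2.16] err 98.9 18.1
(559, -39, 10) [ 0.45  0.87 -0.38  2.41  0.07  0.04  2.18] err 182.3 33.3
side -1 20
(520, -40, 200) [-0.06  0.55 -0.11  2.04  0.75  0.6   1.21] err 0.0 0.0
(520, -40, 200) [-0.04  0.5  -0.03  2.17  0.88  0.3   1.11] err 0.0 0.0
(520, -40, 200) [ 0.16  0.49 -0.16  2.22  0.85  0.13  1.19] err 0.0 0.0
(520, -40, 150) [0.25 0.54 0.04 2.38 1.11 0.04 1.13] err 151.6 27.8
(559, -39, 10) [ 0.67  1.23 -1.19  2.45  2.24  1.01 -0.05] err 0.0 0.0
side -1 35
(520, -40, 200) [-0.37  0.6   0.17  2.14  1.1   0.57  0.76] err 0.0 0.0
(520, -40, 200) [-0.23  0.54  0.09  2.39  2.13  0.44 -0.26] err 0.0 0.0
(520, -40, 200) [ 0.26  0.54 -0.39  2.51  2.63  0.56 -0.64] err 0.0 0.0
(520, -40, 150) [ 0.57  0.68 -0.62  2.42  2.84  0.34 -0.69] err 0.0 0.0
(559, -39, 10) [ 0.49  1.03 -0.57  2.45  2.91  0.7  -0.66] err 0.0 0.0
```

```bash
python3 - <<'E'
from sim import *
q=np.array(r.get_state()["q"])
q=path(q,(500,-40,230,24,0),(500,-40,230,84,0),(500,-40,230,144,0),(500,-40,230,24,0,1),show=0)
for t in(22,30):
    print(t)
    W=[(520,-40,200,lean(24,1,24+b*-1,35)) for b in(90,60,30)]
    q2=path(q,*W,(520,-40,150,24,t,1),(559,-39,10,24,t,1),(463,34,10,24,t,1),(430,20,80,24,t,1),(500,50,80,24,0,1),(500,50,10,24,0,1),(420,170,40,75.5,0,1),(420,170,40,165,0,1),(420,170,40,75.5,0,0))
    print(q2)
E
```

```text
22
(520, -40, 200) [-0.37  0.6   0.17  2.14  1.1   0.57  0.76] err 0.0 0.0
(520, -40, 200) [-0.23  0.54  0.09  2.39  2.13  0.44 -0.26] err 0.0 0.0
(520, -40, 200) [ 0.26  0.54 -0.39  2.51  2.63  0.56 -0.64] err 0.0 0.0
(520, -40, 150) [ 0.42  0.62 -0.4   2.29  2.69  0.08 -0.57] err 0.0 0.0
(559, -39, 10) [ 0.41  0.95 -0.47  2.33  2.75  0.44 -0.58] err 0.0 0.0
(463, 34, 10) [ 0.24  1.04 -0.6   2.56  2.71  0.96 -0.82] err 83.6 8.9
(430, 20, 80) [ 0.31  0.83 -0.63  2.56  2.68  0.78 -0.8 ] err 103.8 10.6
(500, 50, 80) [-0.54  0.71  0.79  2.09  2.29  0.04 -0.33] err 210.7 38.5
(500, 50, 10) [-0.25  0.85  0.29  2.17  2.14  0.04 -0.22] err 97.0 17.7
(420, 170, 40) [-0.43  0.79  0.09  2.31  2.19  0.04  0.33] err 38.3 7.0
(420, 170, 40) [-0.4   0.79  0.02  2.31  2.82  0.04  1.25] err 27.6 5.0
(420, 170, 40) [-0.37  0.79 -0.03  2.31  3.62  0.04  2.02] err 28.7 5.3
[-0.36820275  0.79042921 -0.03321541  2.30544321  3.61835262  0.04
  2.02072927]
30
(520, -40, 200) [-0.37  0.6   0.17  2.14  1.1   0.57  0.76] err 0.0 0.0
(520, -40, 200) [-0.23  0.54  0.09  2.39  2.13  0.44 -0.26] err 0.0 0.0
(520, -40, 200) [ 0.26  0.54 -0.39  2.51  2.63  0.56 -0.64] err 0.0 0.0
(520, -40, 150) [ 0.57  0.68 -0.62  2.42  2.84  0.34 -0.69] err 0.0 0.0
(559, -39, 10) [ 0.49  1.03 -0.57  2.45  2.91  0.7  -0.66] err 0.0 0.0
(463, 34, 10) [ 0.27  1.14 -0.63  2.56  2.83  1.34 -0.89] err 167.4 20.2
(430, 20, 80) [ 0.36  0.91 -0.69  2.56  2.8   1.12 -0.9 ] err 193.9 21.8
(500, 50, 80) [-0.53  0.71  0.76  2.09  2.31  0.04 -0.34] err 207.5 37.9
(500, 50, 10) [-0.24  0.85  0.27  2.17  2.16  0.04 -0.25] err 91.4 16.7
(420, 170, 40) [-0.43  0.79  0.08  2.31  2.25  0.04  0.27] err 36.2 6.6
(420, 170, 40) [-0.39  0.79  0.02  2.31  2.9   0.04  1.16] err 27.2 5.0
(420, 170, 40) [-0.36  0.79 -0.04  2.31  3.71  0.04  1.92] err 29.7 5.4
[-0.3639989   0.79036077 -0.0417215   2.30542322  3.71496323  0.04
  1.9224753 ]
```

```bash
python3 - <<'E'
from h import *
T=np.array([.1545,-.6056,.208]);out=[]
for n,(x,y,w,h) in(("side",(370,0,80,100)),("scene",(15,0,90,75))):
    im=cv2.imread(f"pics/{n}_raw.png");c=r.camera_info(n);s=5
    o=cv2.resize(im[y:y+h,x:x+w],None,fx=s,fy=s,interpolation=cv2.INTER_CUBIC);o=np.clip(o*2.2,0,255).astype(np.uint8)
    for z in(0,64,100,150,172,200):
        u,v=(proj(c,T+[0,0,z/1e3])[0]-[x,y])*s
        cv2.line(o,(int(u)-10,int(v)),(int(u)+10,int(v)),(0,0,255),1);cv2.putText(o,str(z),(int(u)+12,int(v)+4),0,.4,(0,255,255),1)
    out.append(cv2.copyMakeBorder(o,0,500-len(o),0,max(0,400-o.shape[1]),0)[:,:400])
cv2.imwrite("pics/grip.png",np.hstack(out))
E
```

```text
(no output)
```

View pics/grip.png

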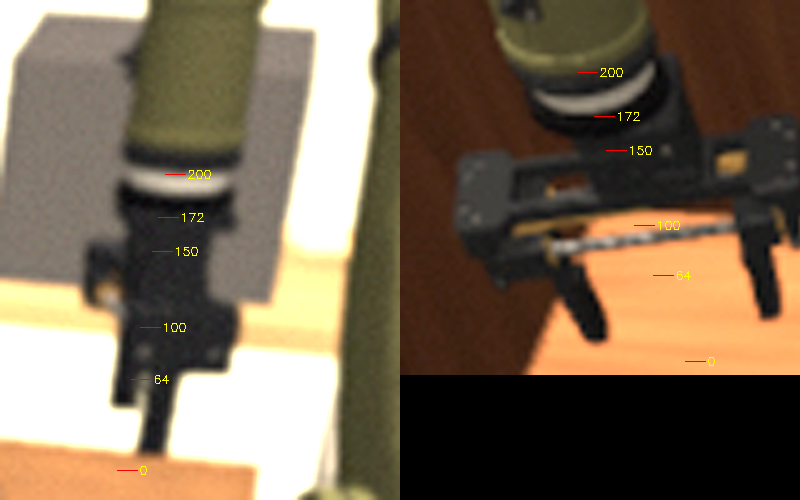

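```bash
python3 - <<'E'
from sim import *
q=np.array(r.get_state()["q"])
for t in(8,10):
    q2=path(q,(480,-75,230,24,0),(480,-75,150,24,t),(551,-42,8,24,t),(455,30,8,24,t),(455,30,80,24,0),(500,50,80,24,0),(500,50,10,24,0),(445,120,30,75.5,0),(440,220,30,75.5,0),(430,130,30,75.5,0),(430,130,30,165,0),(430,130,30,75.5,0,1),(440,220,30,75.5,0,1),(440,160,60,75.5,0,1))
E
```

```text
(480, -75, 230) [-0.14  0.52  0.54  1.93 -0.37  0.79 -0.56] err 0.0 0.0
(480, -75, 150) [ 0.08  0.58  0.23  2.18 -0.66  0.35 -0.26] err 0.0 0.0
(551, -42, 8) [ 0.15  0.88 -0.07  2.13 -0.83  0.04 -0.22] err 6.0 1.1
(455, 30, 8) [ 0.22  0.83 -0.48  2.43 -1.    0.04 -0.23] err 150.7 27.7
(455, 30, 80) [-0.25  0.73  0.36  2.25 -0.9   0.3  -0.24] err 0.0 0.0
(500, 50, 80) [-0.34  0.77  0.49  2.11 -0.82  0.46 -0.36] err 0.0 0.0
(500, 50, 10) [-0.21  0.87  0.23  2.17 -1.    0.21 -0.22] err 0.4 0.4
(445, 120, 30) [-0.28  0.82  0.04  2.29 -0.68  0.05  0.17] err 0.0 0.0
(440, 220, 30) [-0.55  0.83  0.17  2.19 -0.74  0.18  0.05] err 0.0 0.0
(430, 130, 30) [-0.29  0.81  0.    2.33 -0.71  0.04  0.16] err 12.5 2.3
(430, 130, 30) [-0.29  0.81  0.    2.33  0.05  0.04  0.97] err 12.6 2.3
(430, 130, 30) [-0.29  0.81 -0.    2.33  0.88  0.04  1.71] err 12.5 2.3
(440, 220, 30) [-0.38  0.83 -0.18  2.19  0.77  0.19  1.63] err 0.0 0.0
(440, 160, 60) [-0.24  0.76 -0.23  2.24  0.79  0.22  1.71] err 0.0 0.0
(480, -75, 230) [-0.14  0.52  0.54  1.93 -0.37  0.79 -0.56] err 0.0 0.0
(480, -75, 150) [ 0.14  0.58  0.
[... 192 characters left out ...]
 80) [-0.25  0.73  0.36  2.25 -0.9   0.3  -0.25] err 0.0 0.0
(500, 50, 80) [-0.34  0.77  0.48  2.11 -0.82  0.46 -0.37] err 0.0 0.0
(500, 50, 10) [-0.21  0.87  0.23  2.17 -1.    0.21 -0.22] err 0.4 0.3
(445, 120, 30) [-0.28  0.82  0.04  2.29 -0.68  0.05  0.17] err 0.0 0.0
(440, 220, 30) [-0.55  0.83  0.17  2.19 -0.74  0.18  0.05] err 0.0 0.0
(430, 130, 30) [-0.29  0.81  0.    2.33 -0.71  0.04  0.16] err 12.5 2.3
(430, 130, 30) [-0.29  0.81  0.    2.33  0.05  0.04  0.97] err 12.6 2.3
(430, 130, 30) [-0.29  0.81 -0.    2.33  0.88  0.04  1.71] err 12.5 2.3
(440, 220, 30) [-0.38  0.83 -0.18  2.19  0.77  0.19  1.63] err 0.0 0.0
(440, 160, 60) [-0.24  0.76 -0.23  2.24  0.79  0.22  1.71] err 0.0 0.0
```

```bash
python3 - <<'E'
from sim import *
q=np.array(r.get_state()["q"])
for t in(5,6):
    q2=path(q,(500,-65,180,24,0),(500,-65,120,24,t),(547,-44,8,24,t),(520,-20,8,24,t),(490,5,8,24,t),(490,5,80,24,0),(525,20,80,24,0),(525,20,8,24,0),(470,120,30,75.5,0),(433,200,30,75.5,0),(437,230,10,75.5,0),(460,120,40,75.5,0),(460,120,40,165,0),(460,120,40,75.5,0,1),(437,230,10,75.5,0,1))
E
```

```text
(500, -65, 180) [-0.14  0.61  0.52  1.97 -0.46  0.68 -0.49] err 0.0 0.0
(500, -65, 120) [ 0.01  0.66  0.29  2.13 -0.66  0.38 -0.3 ] err 0.0 0.0
(547, -44, 8) [ 0.07  0.88  0.07  2.1  -0.8   0.14 -0.25] err 0.0 0.0
(520, -20, 8) [ 0.08  0.87 -0.04  2.19 -0.85  0.04 -0.25] err 9.9 1.8
(490, 5, 8) [ 0.1   0.86 -0.18  2.29 -0.9   0.04 -0.26] err 53.2 9.7
(490, 5, 80) [-0.21  0.75  0.4   2.15 -0.77  0.39 -0.33] err 0.0 0.0
(525, 20, 80) [-0.27  0.78  0.47  2.03 -0.73  0.49 -0.41] err 0.0 0.0
(525, 20, 8) [-0.17  0.89  0.27  2.09 -0.88  0.28 -0.29] err 0.0 0.0
(470, 120, 30) [-0.3   0.82  0.1   2.21 -0.57  0.13  0.08] err 0.0 0.0
(433, 200, 30) [-0.48  0.82  0.09  2.24 -0.65  0.11 -0.02] err 0.0 0.0
(437, 230, 10) [-0.53  0.86  0.09  2.2  -0.68  0.11 -0.05] err 0.0 0.0
(460, 120, 40) [-0.31  0.8   0.1   2.23 -0.57  0.13  0.08] err 0.0 0.0
(460, 120, 40) [-0.24  0.8  -0.03  2.23  0.2   0.11  0.85] err 0.0 0.0
(460, 120, 40) [-0.15  0.81 -0.22  2.23  0.95  0.2   1.65] err 0.0 0.0
(437, 230, 10) [-0.42  0.86 -0.14  2.2   0.89  0.13  1.5 ] err 0.0 0.0
(500, -65, 180) [-0.14  0.61  0.52  1.97 -
[... 317 characters left out ...]
, 5, 80) [-0.22  0.75  0.41  2.15 -0.79  0.39 -0.31] err 0.0 0.0
(525, 20, 80) [-0.28  0.79  0.48  2.03 -0.75  0.5  -0.39] err 0.0 0.0
(525, 20, 8) [-0.18  0.89  0.28  2.09 -0.9   0.28 -0.27] err 0.0 0.0
(470, 120, 30) [-0.3   0.82  0.1   2.21 -0.59  0.14  0.11] err 0.0 0.0
(433, 200, 30) [-0.48  0.82  0.1   2.24 -0.68  0.11  0.01] err 0.0 0.0
(437, 230, 10) [-0.53  0.86  0.09  2.2  -0.71  0.11 -0.02] err 0.0 0.0
(460, 120, 40) [-0.31  0.8   0.11  2.23 -0.6   0.14  0.1 ] err 0.0 0.0
(460, 120, 40) [-0.24  0.8  -0.03  2.23  0.17  0.11  0.88] err 0.0 0.0
(460, 120, 40) [-0.15  0.8  -0.21  2.23  0.93  0.19  1.67] err 0.0 0.0
(437, 230, 10) [-0.42  0.86 -0.13  2.2   0.86  0.13  1.53] err 0.0 0.0
```

```bash
python3 - <<'E'
from h import *
plan((500,-65,180,24,0),(500,-65,120,24,5))
E
```

```text
t 2.3 p [ 522.1 -105.6  172.8] q [ 0.69  0.62 -0.53  2.22 -1.    0.04  0.13] open 0.997 F [-0.1 -0.1  0.5] grip 0.0
yaw x,y axis [ 23.2 -65.5] zdir [ 0.403  0.224 -0.888]
[-0.5, -46.4, -6.2, -2.4, -27.3, -0.1]
[-28.0, -43.9, 47.0, -2.4, -22.3, -0.2]
```

Request:
move_arm:
  targets:
    - [[1, 0, -25, -30, -2.4, -10, 0], [1, 0, -46, -30, -2.4, -20, 0], [1, 0, -46, -30, -2.4, -27, 0], [1, 0, -46, -6, -2.4, -27, 0], [1, 0, -46, -6, -2.4, -27, 0], [1, 0, -46, -6, -2.4, -27, 0]]

```text
clock: 3.05
tool_pos: [0.5002, -0.0628, 0.1808]
eef_rot: [0.978, 0.21, 0.003, -0.001]
contact_force: [0.4, -0.3, 0.1]
opening: 1.002
finger_force: 0.0
```

```bash
python3 - <<'E'
from h import *
plan((500,-65,120,24,5),(547,-44,8,24,5))
E
```

```text
t 3.05 p [500.2 -62.8 180.8] q [-0.29  0.63  0.53  1.98 -0.52  0.66 -0.57] open 1.002 F [ 0.4 -0.3  0.1] grip 0.0
yaw x,y axis [ 24.2 -65.8] zdir [ 0.005  0.003 -1.   ]
[-1.5, 2.0, 60.7, -0.1, 4.6, 0.2]
[49.3, 2.2, 173.1, -0.1, 4.6, 0.2]
```

```bash
python3 - <<'E'
from h import *
plan((500,-65,10,24,0),(520,-56,9,24,3),(547,-44,9,24,5))
E
```

```text
t 3.05 p [500.2 -62.8 180.8] q [-0.29  0.63  0.53  1.98 -0.52  0.66 -0.57] open 1.002 F [ 0.4 -0.3  0.1] grip 0.0
yaw x,y axis [ 24.2 -65.8] zdir [ 0.005  0.003 -1.   ]
[-2.2, 2.1, 170.7, -0.0, -0.4, 0.2]
[19.7, 2.1, 171.9, -0.1, 2.6, 0.2]
[49.3, 2.2, 172.1, -0.1, 4.6, 0.2]
```

Request:
move_arm:
  targets:
    - [[1, -1, 2, 60, 0, 0, 0], [1, -1, 2, 115, 0, 0, 0], [1, -1, 2, 165, 0, 0, 0], [1, -1, 2, 171, 0, 0, 0]]

```text
clock: 3.55
tool_pos: [0.4965, -0.0674, 0.0081]
eef_rot: [0.979, 0.205, 0.0, -0.003]
contact_force: [0.1, -0.6, -0.0]
opening: 1.0
finger_force: 0.0
```

```bash
python3 - <<'E'
from h import *
plan((500,-65,10,24,0),(520,-56,9,24,3),(547,-44,9,24,5))
E
```

```text
t 3.55 p [496.5 -67.4   8.1] q [-0.07  0.9   0.2   2.08 -0.75  0.23 -0.37] open 1.0 F [ 0.1 -0.6 -0. ] grip 0.0
yaw x,y axis [ 23.7 -66.3] zdir [-0.001  0.006 -1.   ]
[4.1, -0.8, -1.8, -0.3, -0.1, -0.3]
[26.1, -1.0, -0.8, -0.3, 2.9, -0.3]
[55.6, -1.2, -0.7, -0.3, 4.9, -0.4]
```

Request:
move_arm:
  newtons: 20
  targets:
    - [[1, 26, -1, -1, 0, 3, 0], [1, 55, -1, -1, 0, 5, 0], [1, 55, -1, -1, 0, 5, 0], [0.6, 55, -1, -1, 0, 5, 0], [0.6, 55, -1, -1, 0, 5, 0], [0.6, 55, -1, -1, 0, 5, 0], [0.6, 55, -1, -1, 0, 5, 0]]

```text
clock: 4.42
tool_pos: [0.5491, -0.043, 0.0113]
eef_rot: [0.977, 0.207, 0.045, -0.01]
contact_force: [0.5, -0.3, -0.3]
opening: 0.601
finger_force: 0.0
```

```bash
python3 - <<'E'
from h import *
plan((515,-15,9,24,2),(490,5,9,24,0))
E
```

```text
t 4.42 p [549.1 -43.   11.3] q [-0.06  0.9   0.14  2.01 -0.78  0.21 -0.37] open 0.601 F [ 0.5 -0.3 -0.3] grip 0.0
yaw x,y axis [ 23.9 -66.1] zdir [ 0.084  0.039 -0.996]
[-19.9, -39.4, 0.5, -0.1, -3.3, -0.1]
[-34.7, -67.8, -0.8, -0.1, -5.3, -0.1]
```

```bash
python3 - <<'E'
from h import *
c=r.camera_info("wrist")
im=r.snapshot("wrist")[:,:,::-1];cv2.imwrite("pics/w2.png",cv2.resize(np.clip(im*1.5,0,255).astype(np.uint8),(800,600),interpolation=cv2.INTER_CUBIC))
p=[.5957,-.0226,.4204];print(proj(c,place(p,np.array([[65,31,40],[65,-31,40],[-65,31,40],[-65,-31,40]])*1e-3))/.64)
E
```

```text
[[297.96253263  23.48565158]
 [493.99711977  22.44641895]
 [314.91227657 404.50919948]
 [479.32810154 404.12815566]]
```

View pics/w2.png

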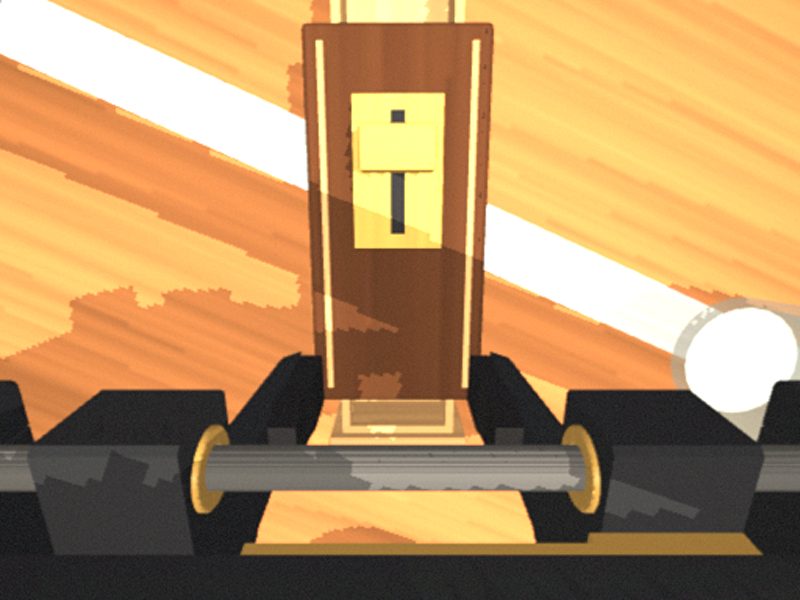

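The picture shows the fingers straddling the box body at (310..490, 380), almost touching it; the opening scale is just not linear. I'll close fully.

Request:
move_arm:
  newtons: 20
  targets:
    - [[0, 0, 0, 0, 0, 0, 0], [0, 0, 0, 0, 0, 0, 0], [0, 0, 0, 0, 0, 0, 0]]

```text
clock: 4.85
tool_pos: [0.5493, -0.0429, 0.0113]
eef_rot: [0.977, 0.207, 0.045, -0.01]
contact_force: [1.0, 0.2, -0.0]
opening: 0.282
finger_force: 0.0
```

```bash
python3 - <<'E'
from h import *
plan((515,-15,10,24,2),(490,5,10,24,0))
E
```

```text
t 4.85 p [549.3 -42.9  11.3] q [-0.06  0.9   0.13  2.01 -0.78  0.21 -0.37] open 0.282 F [ 1.   0.2 -0. ] grip 0.0
yaw x,y axis [ 23.9 -66.1] zdir [ 0.084  0.039 -0.996]
[-20.1, -39.5, -0.5, -0.1, -3.3, -0.1]
[-34.8, -67.9, -1.8, -0.1, -5.3, -0.1]
```

```bash
python3 - <<'E'
from h import *
s=r.get_state();c=r.camera_info("wrist");R=Ro.from_quat(s["eef_rot"]).as_matrix();P=s["tool_pos"]
print("open",s["opening"],s["finger_force"])
for z in(0,-20,-40,-60):
    for x in(-9,9):print(z,x,[np.round(proj(c,P+R@np.array([x,y,z])*1e-3)[0]/.64).tolist() for y in(-44,-27,27,44)])
p=[.5957,-.0226,.4204];print(proj(c,place(p,np.array([[-65,31,0],[-65,-31,0],[-65,31,40],[-65,-31,40],[-77,27,37],[-77,-27,37]])*1e-3))/.64)
im=r.snapshot("wrist")[:,:,::-1];cv2.imwrite("pics/w3.png",cv2.resize(np.clip(im[200:370,130:380]*1.5,0,255).astype(np.uint8),(800,544),interpolation=cv2.INTER_CUBIC))
E
```

```text
open 0.281859144392123 0.0
0 -9 [[296.0, 364.0], [335.0, 364.0], [457.0, 364.0], [496.0, 364.0]]
0 9 [[293.0, 325.0], [333.0, 325.0], [459.0, 325.0], [499.0, 325.0]]
-20 -9 [[285.0, 386.0], [328.0, 386.0], [464.0, 386.0], [507.0, 386.0]]
-20 9 [[282.0, 344.0], [326.0, 344.0], [466.0, 344.0], [510.0, 344.0]]
-40 -9 [[272.0, 414.0], [320.0, 414.0], [473.0, 414.0], [521.0, 414.0]]
-40 9 [[267.0, 367.0], [317.0, 367.0], [475.0, 367.0], [525.0, 367.0]]
-60 -9 [[254.0, 449.0], [309.0, 449.0], [483.0, 449.0], [538.0, 449.0]]
-60 9 [[249.0, 398.0], [306.0, 398.0], [487.0, 398.0], [544.0, 398.0]]
[[330.37824385 366.70981987]
 [463.40618679 366.36834031]
 [314.89018412 405.19018271]
 [479.25016528 404.81694807]
 [327.80492384 430.27533791]
 [466.44844584 429.98732288]]
```

View pics/w3.png

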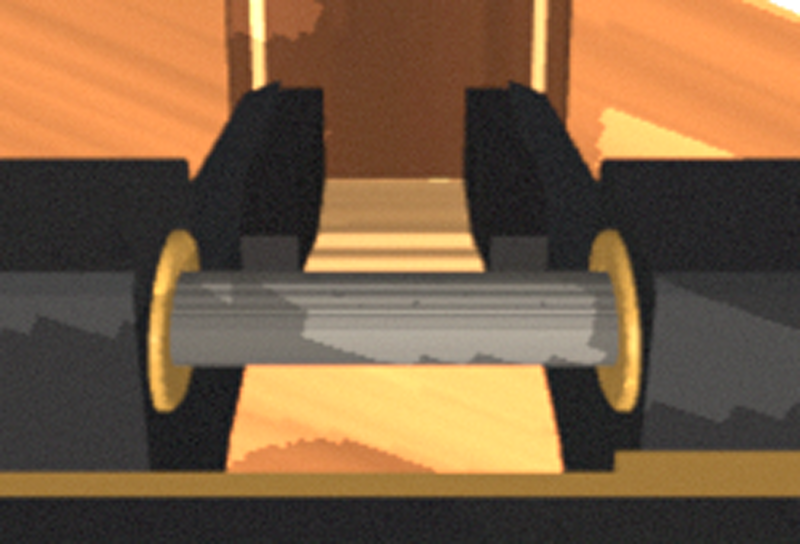

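The picture shows the fingers closing above the box's top face, with their tips at crop (325,88) and (465,88), so the true tips stand higher than the reported TCP. I'll open, back off and probe the shelf gently to measure that.

Request:
move_arm:
  targets:
    - [[1, 0, 0, -3, 0, 0, 0], [1, 0, 0, -3, 0, 0, 0], [1, 0, 0, -3, 0, 0, 0], [1, 0, 0, -3, 0, 0, 0], [1, -50, 0, -3, 0, -5, 0], [1, -50, 0, -3, 0, -5, 0], [1, -50, 0, -3, 0, -5, 0]]

```text
clock: 5.78
tool_pos: [0.5045, -0.0629, 0.0097]
eef_rot: [0.978, 0.207, 0.003, -0.001]
contact_force: [0.1, -0.1, 0.2]
opening: 0.991
finger_force: 0.0
```

```bash
python3 - <<'E'
from h import *
plan((500,-65,0,24,0),(500,-65,-10,24,0))
E
```

```text
t 5.78 p [504.5 -62.9   9.7] q [-0.09  0.9   0.21  2.06 -0.75  0.25 -0.38] open 0.991 F [ 0.1 -0.1  0.2] grip 0.0
yaw x,y axis [ 23.9 -66.1] zdir [ 0.006  0.004 -1.   ]
[-5.0, 0.1, 9.7, -0.1, -0.4, -0.1]
[-5.1, 0.1, 19.7, -0.1, -0.4, -0.1]
```

Request:
move_arm:
  targets:
    - [[1, -4, 0, 4, 0, 0, 0], [1, -4, 0, 8, 0, 0, 0], [1, -4, 0, 10, 0, 0, 0], [1, -4, 0, 12, 0, 0, 0], [1, -4, 0, 12, 0, 0, 0]]

```text
clock: 6.4
tool_pos: [0.5, -0.0647, -0.0025]
eef_rot: [0.978, 0.207, 0.003, -0.002]
contact_force: [-0.8, -0.4, 0.4]
opening: 1.0
finger_force: 0.0
```

Request:
move_arm:
  targets:
    - [[1, 0, 0, 3, 0, 0, 0], [1, 0, 0, 6, 0, 0, 0], [1, 0, 0, 8, 0, 0, 0], [1, 0, 0, 10, 0, 0, 0], [1, 0, 0, 10, 0, 0, 0]]

```text
clock: 7.02
tool_pos: [0.4999, -0.0647, -0.0125]
eef_rot: [0.978, 0.207, 0.003, -0.002]
contact_force: [0.0, -0.1, 0.3]
opening: 1.0
finger_force: 0.0
```

Request:
move_arm:
  targets:
    - [[1, 0, 0, 2, 0, 0, 0], [1, 0, 0, 4, 0, 0, 0], [1, 0, 0, 6, 0, 0, 0], [1, 0, 0, 7, 0, 0, 0], [1, 0, 0, 7, 0, 0, 0]]

```text
clock: 7.65
tool_pos: [0.5, -0.0647, -0.0194]
eef_rot: [0.978, 0.207, 0.003, -0.002]
contact_force: [0.7, 0.9, 0.4]
opening: 0.996
finger_force: 0.0
```

Request:
move_arm:
  targets:
    - [[1, 0, 0, 3, 0, 0, 0], [1, 0, 0, 5, 0, 0, 0], [1, 0, 0, 6, 0, 0, 0], [1, 0, 0, 6, 0, 0, 0]]

```text
clock: 8.15
tool_pos: [0.5, -0.0647, -0.0254]
eef_rot: [0.978, 0.207, 0.003, -0.002]
contact_force: [0.1, -0.4, 0.6]
opening: 0.997
finger_force: 0.0
```

Request:
move_arm:
  targets:
    - [[1, 0, 0, 1, 0, 0, 0], [1, 0, 0, 2, 0, 0, 0], [1, 0, 0, 3, 0, 0, 0], [1, 0, 0, 3, 0, 0, 0]]

```text
clock: 8.65
tool_pos: [0.5001, -0.0647, -0.0284]
eef_rot: [0.978, 0.207, 0.003, -0.001]
contact_force: [0.5, 0.1, -0.3]
opening: 0.999
finger_force: 0.0
```

```bash
python3 - <<'E'
from sim import *
plan((520,-56,-24,24,3),(549,-43,-23,24,6))
path(np.array(r.get_state()["q"]),(520,-56,-24,24,3),(549,-43,-23,24,6),(515,-15,-23,24,3),(490,5,-24,24,0),(490,5,60,24,0),(530,22,60,24,0),(530,22,-23,24,0),(470,120,0,75.5,0),(433,200,0,75.5,0),(437,230,-22,75.5,0),(460,120,10,75.5,0),(460,120,10,165,0),(460,120,10,75.5,0,1),(437,230,-22,75.5,0,1))
E
```

```text
t 8.65 p [500.1 -64.7 -28.4] q [-0.03  0.97  0.12  2.07 -0.78  0.14 -0.35] open 0.999 F [ 0.5  0.1 -0.3] grip 0.0
yaw x,y axis [ 23.9 -66.1] zdir [ 0.004  0.004 -1.   ]
[21.8, 0.1, -4.3, -0.1, 2.7, -0.1]
[53.6, -0.0, -5.1, -0.1, 5.7, -0.1]
(520, -56, -24) [ 0.14  0.93 -0.03  2.17 -0.76  0.04 -0.27] err 12.4 2.3
(549, -43, -23) [ 0.14  0.93 -0.07  2.12 -0.78  0.04 -0.27] err 14.3 2.6
(515, -15, -23) [ 0.07  0.93 -0.06  2.19 -0.82  0.04 -0.3 ] err 23.7 4.3
(490, 5, -24) [-0.    0.93 -0.02  2.23 -0.85  0.04 -0.32] err 19.3 3.5
(490, 5, 60) [-0.16  0.78  0.29  2.17 -0.76  0.3  -0.36] err 0.0 0.0
(530, 22, 60) [-0.23  0.81  0.39  2.04 -0.72  0.43 -0.44] err 0.0 0.0
(530, 22, -23) [-0.12  0.94  0.16  2.09 -0.85  0.18 -0.33] err 0.0 0.0
(470, 120, 0) [-0.26  0.88  0.02  2.23 -0.52  0.04  0.02] err 1.8 0.3
(433, 200, 0) [-0.43  0.88  0.    2.26 -0.62  0.04 -0.06] err 11.1 2.0
(437, 230, -22) [-0.49  0.92  0.    2.22 -0.65  0.04 -0.09] err 11.7 2.1
(460, 120, 10) [-0.27  0.86  0.02  2.26 -0.54  0.04  0.04] err 3.1 0.6
(460, 120, 10) [-0.25  0.86 -0.01  2.26  0.23  0.04  0.82] err 4.3 0.8
(460, 120, 10) [-0.23  0.86 -0.06  2.26  1.03  0.05  1.6 ] err 0.0 0.0
(437, 230, -22) [-0.48  0.92 -0.    2.22  0.95  0.04  1.46] err 11.4 2.1
```

```bash
python3 - <<'E'
from sim import *
import sim
s=r.get_state()
dat=[([1.355,.689,-.195,1.565,.157,.902,-.215],[.155,-.606,.208]),([1.06,.32,-.93,2.44,-.61,.08,-.33],[.4043,-.0631,.2737]),([.69,.62,-.53,2.22,-1,.04,.13],[.5221,-.1056,.1728]),([-.29,.63,.53,1.98,-.52,.66,-.57],[.5002,-.0628,.1808]),([-.07,.9,.2,2.08,-.75,.23,-.37],[.4965,-.0674,.0081]),([-.06,.9,.13,2.01,-.78,.21,-.37],[.5493,-.0429,.0113]),([-.09,.9,.21,2.06,-.75,.25,-.38],[.5045,-.0629,.0097]),(s["q"],s["tool_pos"])]
f=lambda L:np.r_[np.ravel([fk(q,k,sg,L)[0]-p for q,p in dat]),1e-2*L[4:]]
o=least_squares(f,[.3,.4,.4,.2,0,0,0,0]);print(np.round(o.x,3).tolist(),np.abs(f(o.x)[:-4]).max())
sim.L=o.x
path(np.array(s["q"]),(520,-56,-24,24,3),(549,-43,-23,24,6),(515,-15,-23,24,3),(490,5,-24,24,0),(490,5,60,24,0),(530,22,60,24,0),(530,22,-18,24,0),(470,120,0,75.5,0),(433,200,0,75.5,0),(437,230,-18,75.5,0),(460,120,10,75.5,0),(460,120,10,165,0),(460,120,10,75.5,0,1),(437,230,-18,75.5,0,1))
E
```

```text
[0.345, 0.554, 0.329, 0.375, -0.034, -0.009, -0.022, -0.038] 0.022717600947885302
(520, -56, -24) [-0.01  0.96  0.09  2.04 -0.78  0.14 -0.34] err 0.0 0.0
(549, -43, -23) [ 0.    0.96  0.05  2.   -0.8   0.12 -0.33] err 0.0 0.0
(515, -15, -23) [-0.09  0.95  0.08  2.06 -0.82  0.12 -0.38] err 0.0 0.0
(490, 5, -24) [-0.17  0.95  0.14  2.08 -0.81  0.16 -0.44] err 0.0 0.0
(490, 5, 60) [-0.27  0.81  0.33  2.07 -0.7   0.37 -0.53] err 0.0 0.0
(530, 22, 60) [-0.31  0.84  0.38  1.95 -0.66  0.47 -0.61] err 0.0 0.0
(530, 22, -18) [-0.25  0.97  0.25  1.97 -0.76  0.3  -0.53] err 0.0 0.0
(470, 120, 0) [-0.33  0.89  0.07  2.13 -0.47  0.13 -0.07] err 0.0 0.0
(433, 200, 0) [-0.51  0.89  0.07  2.16 -0.53  0.11 -0.18] err 0.0 0.0
(437, 230, -18) [-0.56  0.93  0.07  2.11 -0.55  0.11 -0.22] err 0.0 0.0
(460, 120, 10) [-0.34  0.87  0.07  2.16 -0.47  0.13 -0.07] err 0.0 0.0
(460, 120, 10) [-0.18  0.87 -0.04  2.17  0.28  0.11  0.83] err 0.0 0.0
(460, 120, 10) [ 0.01  0.9  -0.27  2.11  0.95  0.26  1.8 ] err 0.0 0.0
(437, 230, -18) [-0.24  0.95 -0.22  2.07  0.93  0.22  1.61] err 0.0 0.0
```

Request:
move_arm:
  newtons: 20
  targets:
    - [[1, 22, 0, -4, 0, 3, 0], [1, 53, 0, -5, 0, 6, 0], [1, 53, 0, -5, 0, 6, 0], [0, 53, 0, -5, 0, 6, 0], [0, 53, 0, -5, 0, 6, 0], [0, 53, 0, -5, 0, 6, 0], [0, 53, 0, -5, 0, 6, 0]]

```text
clock: 9.52
tool_pos: [0.548, -0.0437, -0.0231]
eef_rot: [0.977, 0.206, 0.053, -0.012]
contact_force: [-1.0, -0.9, -0.3]
opening: 0.7
finger_force: 20.0
```

```bash
python3 - <<'E'
from h import *
plan((515,-15,-23,24,3),(490,5,-23,24,0))
E
```

```text
t 9.53 p [548.  -43.7 -23.1] q [ 0.02  0.96  0.02  2.03 -0.81  0.08 -0.33] open 0.7 F [-1.  -0.9 -0.3] grip 20.0
yaw x,y axis [ 23.9 -66.1] zdir [ 0.099  0.046 -0.994]
[-18.4, -39.6, -2.1, -0.1, -3.3, -0.1]
[-33.1, -68.0, -3.7, -0.1, -6.3, -0.1]
```

Request:
move_arm:
  targets:
    - [[0, -9, -20, -1, 0, -1.5, 0], [0, -18, -40, -2, 0, -3, 0], [0, -26, -54, -3, 0, -4.5, 0], [0, -33, -68, -4, 0, -6, 0], [0, -33, -68, -4, 0, -6, 0], [1, -33, -68, -4, 0, -6, 0], [1, -33, -68, -4, 0, -6, 0], [1, -33, -68, -4, 0, -6, 0]]

```text
clock: 10.52
tool_pos: [0.4907, 0.0049, -0.0225]
eef_rot: [0.978, 0.206, 0.003, -0.001]
contact_force: [-0.4, 0.0, 0.6]
opening: 0.997
finger_force: 0.0
```

```bash
python3 - <<'E'
from h import *
plan((505,12,5,24,0),(530,22,-18,24,0))
E
```

```text
t 10.53 p [490.7   4.9 -22.5] q [-0.16  0.95  0.1   2.11 -0.86  0.12 -0.41] open 0.997 F [-0.4  0.   0.6] grip 0.0
yaw x,y axis [ 23.8 -66.2] zdir [ 0.005  0.004 -1.   ]
[16.1, -0.8, -27.4, -0.1, -0.3, -0.2]
[42.9, 0.2, -4.3, -0.1, -0.3, -0.2]
```

Request:
move_arm:
  newtons: 40
  targets:
    - [[1, 23, 0, -2, 0, 0, 0], [1, 45, 0, -3, 0, 0, 0], [1, 45, 0, -3, 0, 0, 0], [0, 45, 0, -3, 0, 0, 0], [0, 45, 0, -3, 0, 0, 0], [0, 45, 0, -3, 0, 0, 0], [0, 45, 0, -3, 0, 0, 0]]

```text
clock: 11.4
tool_pos: [0.5306, 0.0235, -0.0194]
eef_rot: [0.978, 0.207, 0.002, -0.002]
contact_force: [-2.4, 0.8, 1.2]
opening: 0.701
finger_force: 40.0
```

```bash
python3 - <<'E'
from h import *
plan((532,23,-5,24,0),(490,60,-5,45,0),(465,110,-5,75.5,0))
c=r.camera_info("wrist");p=np.array([.5412,.0274,.4204])
im=r.snapshot("wrist")[:,:,::-1]
cv2.imwrite("pics/w4.png",cv2.resize(np.clip(im*1.5,0,255).astype(np.uint8),(800,600),interpolation=cv2.INTER_CUBIC))
print(proj(c,place(p,np.array([[65,31,40],[65,-31,40],[-65,31,40],[-65,-31,40]])*1e-3))/.64)
E
```

```text
t 11.4 p [530.6  23.5 -19.4] q [-0.27  0.97  0.24  1.99 -0.84  0.27 -0.46] open 0.701 F [-2.4  0.8  1.2] grip 40.0
yaw x,y axis [ 23.8 -66.2] zdir [ 0.003  0.004 -1.   ]
[1.2, 1.0, -14.4, -0.2, -0.2, -0.2]
[-22.3, -49.8, -14.3, -0.1, -0.3, -21.2]
[-24.9, -105.7, -14.2, -0.0, -0.3, -51.7]
[[276.05053405 161.26079642]
 [519.34366652 160.14031218]
 [307.71854783 559.59388426]
 [489.59146627 559.55803921]]
```

Request:
move_arm:
  targets:
    - [[0, -13, -15, 0, 0, 0, 0], [0, -26, -30, 0, 0, 0, 0], [0, -26, -45, -8, 0, 0, -10], [0, -26, -60, -14, 0, 0, -20], [0, -25, -75, -14, 0, 0, -30], [0, -25, -90, -14, 0, 0, -40], [0, -25, -105, -14, 0, 0, -51], [0, -25, -105, -14, 0, 0, -51.7], [0, -25, -105, -14, 0, 0, -51.7]]

```text
clock: 12.58
tool_pos: [0.4669, 0.1086, -0.0054]
eef_rot: [0.791, 0.611, 0.003, 0.0]
contact_force: [0.4, -0.1, -4.5]
opening: 0.699
finger_force: 40.0
```

```bash
python3 - <<'E'
from h import *
bk=np.array([455.5,299.1]);ox=np.array([np.cos(np.radians(75.5)),np.sin(np.radians(75.5))])
# tool axis sits at box u=-10; first contact when centre is 95 from face
for d in(110,80,71):print(d,bk-ox*(d+10))
plan((*(bk-ox*130),-5,75.5,0),(*(bk-ox*120),-16,75.5,0),(*(bk-ox*100),-16,75.5,0),(*(bk-ox*80),-16,75.5,0))
im=r.snapshot("wrist")[:,:,::-1];c=r.camera_info("wrist")
cv2.imwrite("pics/w5.png",cv2.resize(np.clip(im*1.4,0,255).astype(np.uint8),(800,600),interpolation=cv2.INTER_CUBIC))
print(proj(c,place([.4555,.2991,np.radians(75.5)],np.array([[0,60,0],[0,-60,0],[0,60,130],[0,-60,130]])*1e-3))/.64)
E
```

```text
110 [425.45439951 182.92228315]
80 [432.96579964 211.96671237]
71 [435.21921967 220.68004113]
t 12.57 p [466.9 108.6  -5.4] q [-0.36  0.91  0.06  2.15 -0.52  0.09 -0.06] open 0.699 F [ 0.4 -0.1 -4.5] grip 40.0
yaw x,y axis [ 75.4 -14.6] zdir [ 0.005  0.003 -1.   ]
[51.4, -58.9, -0.5, 0.3, -0.2, -0.1]
[61.4, -58.9, 10.6, 0.3, -0.2, -0.1]
[81.4, -59.0, 10.7, 0.3, -0.2, -0.1]
[101.4, -59.0, 10.8, 0.3, -0.2, -0.1]
[[-1.65610041e-01 -2.02768687e+02]
 [ 3.97672298e+02 -2.02693574e+02]
 [-5.73422903e+03 -5.51950721e+03]
 [ 4.63604592e+02 -5.26943663e+03]]
```

View pics/w5.png

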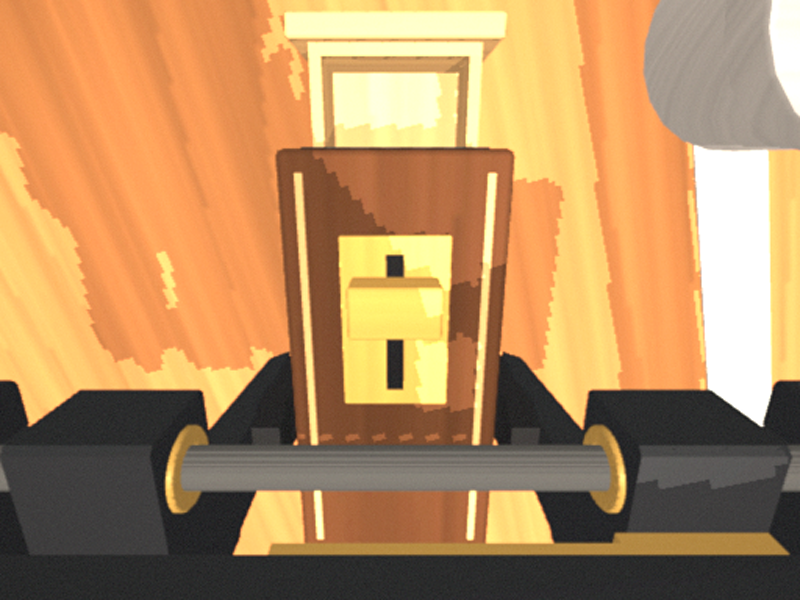

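The picture shows the box held square in the fingers with drawer a out at the top (285..505, 25) and the knob at (395,310). Next I'll move in front of the bookend and press drawer a.

Request:
move_arm:
  targets:
    - [[0, 15, -30, 0, 0, 0, 0], [0, 35, -59, 0, 0, 0, 0], [0, 60, -59, 6, 0, 0, 0], [0, 72, -59, 6, 0, 0, 0], [0, 80, -59, 6, 0, 0, 0], [0, 86, -59, 6, 0, 0, 0], [0, 90, -59, 6, 0, 0, 0], [0, 94, -59, 6, 0, 0, 0], [0, 94, -59, 6, 0, 0, 0]]

```text
clock: 13.75
tool_pos: [0.4332, 0.2152, -0.0109]
eef_rot: [0.79, 0.613, 0.003, 0.0]
contact_force: [-0.3, -1.2, -4.2]
opening: 0.702
finger_force: 40.0
```

```bash
python3 - <<'E'
from h import *
bk=np.array([455.5,299.1]);ox=np.array([np.cos(np.radians(75.5)),np.sin(np.radians(75.5))])
plan((*(bk-ox*80),-12,75.5,0))
s=r.get_state();d=np.array(s["tool_pos"][:2])*1e3-bk;print("bk frame",d@ox,d@[-ox[1],ox[0]],"F along",np.dot(s["contact_force"][:2],ox))
E
```

```text
t 13.75 p [433.2 215.2 -10.9] q [-0.64  0.93  0.14  2.14 -0.97  0.13  0.15] open 0.702 F [-0.3 -1.2 -4.2] grip 40.0
yaw x,y axis [ 75.6 -14.4] zdir [ 0.006  0.004 -1.   ]
[6.8, 0.5, 1.1, 0.3, -0.3, 0.1]
bk frame -86.84040959218198 0.5475629048576025 F along -1.2496867058560763
```

Request:
move_arm:
  targets:
    - [[0, 2, 0, 0, 0, 0, 0], [0, 4, 0, 0, 0, 0, 0], [0, 6, 0, 0, 0, 0, 0], [0, 6, 0, 0, 0, 0, 0]]

```text
clock: 14.25
tool_pos: [0.4328, 0.2153, -0.011]
eef_rot: [0.792, 0.611, 0.0, 0.002]
contact_force: [-3.2, -11.7, -2.5]
opening: 0.7
finger_force: 40.0
```

```bash
python3 - <<'E'
from h import *
im=r.snapshot("wrist")
for v in range(0,170,5):print(v,im[v,200:310:18].tolist())
s=r.get_state();print(s["contact_force"],s["tool_pos"],s["q"][[4,5]])
E
```

```text
0 [[90, 89, 84], [89, 86, 81], [125, 124, 114], [124, 123, 114], [121, 119, 112], [124, 121, 112], [124, 123, 113]]
5 [[89, 88, 84], [87, 86, 82], [126, 125, 115], [125, 124, 116], [122, 119, 112], [124, 123, 113], [122, 121, 112]]
10 [[89, 87, 81], [89, 87, 82], [127, 126, 117], [125, 123, 115], [123, 120, 111], [127, 125, 116], [121, 119, 111]]
15 [[88, 86, 81], [87, 86, 81], [124, 123, 115], [125, 121, 114], [122, 120, 112], [126, 124, 115], [122, 118, 111]]
20 [[76, 73, 69], [80, 78, 73], [103, 101, 95], [111, 107, 101], [109, 107, 100], [114, 112, 104], [109, 108, 101]]
25 [[57, 59, 56], [59, 58, 54], [81, 80, 75], [79, 79, 72], [81, 79, 74], [84, 83, 77], [83, 82, 77]]
30 [[49, 48, 45], [57, 58, 55], [63, 62, 60], [53, 51, 48], [57, 57, 53], [59, 58, 57], [60, 59, 57]]
35 [[49, 51, 49], [58, 56, 57], [53, 53, 51], [60, 60, 57], [61, 62, 58], [63, 61, 56], [58, 60, 56]]
40 [[51, 50, 49], [60, 58, 55], [61, 60, 56], [59, 58, 55], [61, 60, 58], [61, 60, 56], [63, 62, 59]]
45 [[53, 52, 51], [59, 56, 55], [59, 57, 55], [60, 58, 55], [61, 61, 58], [62, 62, 58], [60, 60, 57]]
50 [[51,
[... 2025 characters left out ...]
3, 51], [129, 79, 48], [140, 86, 55]]
145 [[99, 59, 37], [96, 60, 39], [102, 65, 43], [129, 79, 48], [138, 83, 52], [132, 80, 50], [138, 83, 52]]
150 [[98, 59, 36], [100, 64, 37], [102, 66, 41], [129, 81, 48], [106, 69, 41], [127, 78, 49], [138, 83, 52]]
155 [[98, 59, 37], [236, 182, 85], [233, 179, 84], [253, 236, 114], [253, 245, 124], [132, 83, 48], [136, 81, 51]]
160 [[99, 60, 39], [237, 184, 87], [233, 179, 85], [234, 181, 86], [253, 246, 124], [128, 79, 49], [143, 84, 55]]
165 [[97, 59, 37], [235, 181, 86], [232, 178, 84], [36, 35, 38], [253, 245, 125], [129, 77, 50], [146, 89, 57]]
[ -3.92212229 -12.73105981  -2.13587832] [ 0.43279895  0.21530253 -0.01104315] [-0.96667195  0.14819602]
```

```bash
python3 - <<'E'
from h import *
plan((460,155,8,75.5,0))
E
```

```text
t 14.3 p [432.8 215.3 -11. ] q [-0.65  0.93  0.16  2.13 -0.97  0.15  0.14] open 0.695 F [ -3.9 -12.7  -2.1] grip 40.0
yaw x,y axis [ 75.3 -14.7] zdir [ 0.003 -0.003 -1.   ]
[-51.5, 41.7, -18.8, 0.2, 0.1, -0.2]
```

Request:
move_arm:
  targets:
    - [[0, -15, 0, -4, 0, 0, 0], [0, -38, 20, -12, 0, 0, 0], [0, -57, 42, -19, 0, 0, 0], [0, -57, 42, -19, 0, 0, -10], [0, -57, 42, -19, 0, 0, -20], [0, -57, 42, -19, 0, 0, -30], [0, -57, 42, -19, 0, 0, -40], [0, -57, 42, -19, 0, 0, -50], [0, -57, 42, -19, 0, 0, -60], [0, -57, 42, -19, 0, 0, -70]]

```text
clock: 15.55
tool_pos: [0.4614, 0.1561, 0.0082]
eef_rot: [0.293, 0.956, 0.003, 0.002]
contact_force: [1.0, -0.5, -4.2]
opening: 0.696
finger_force: 40.0
```

```bash
python3 - <<'E'
from h import *
plan((460,155,8,200,0),(460,155,8,75.5,0,1))
E
```

```text
t 15.55 p [461.4 156.1   8.2] q [-0.45  0.88  0.05  2.12 -0.31  0.14  0.87] open 0.696 F [ 1.  -0.5 -4.2] grip 40.0
yaw x,y axis [145.9  55.9] zdir [ 0.006  0.005 -1.   ]
[0.6, -1.7, 0.2, 0.4, 0.3, -54.1]
[0.6, -1.7, 0.2, 0.2, 0.5, -109.6]
```

Request:
move_arm:
  targets:
    - [[0, 0, -1, 0, 0, 0, -10], [0, 0, -1, 0, 0, 0, -20], [0, 0, -1, 0, 0, 0, -30], [0, 0, -1, 0, 0, 0, -40], [0, 0, -1, 0, 0, 0, -50], [0, 0, -1, 0, 0, 0, -60], [0, 0, -1, 0, 0, 0, -70], [0, 0, -1, 0, 0, 0, -80], [0, 0, -1, 0, 0, 0, -90], [0, 0, -1, 0, 0, 0, -100]]

```text
clock: 16.8
tool_pos: [0.4609, 0.1552, 0.0082]
eef_rot: [-0.544, 0.839, 0.0, 0.004]
contact_force: [0.1, -0.8, -4.2]
opening: 0.697
finger_force: 40.0
```

```bash
python3 - <<'E'
from h import *
bk=np.array([455.5,299.1]);ox=np.array([np.cos(np.radians(75.5)),np.sin(np.radians(75.5))])
plan((*(bk-ox*110),-8,75.5,0,1),(*(bk-ox*85),-17,75.5,0,1),(*(bk-ox*65),-17,75.5,0,1))
E
```

```text
t 16.8 p [460.9 155.2   8.2] q [-0.35  0.88 -0.11  2.12  0.54  0.16  1.77] open 0.697 F [ 0.1 -0.8 -4.2] grip 40.0
yaw x,y axis [-114.1  155.9] zdir [ 0.006  0.005 -1.   ]
[-20.6, 45.4, 16.2, -0.2, 0.4, -9.6]
[-45.2, 49.6, 25.3, -0.2, 0.4, -9.6]
[-64.9, 53.0, 25.5, -0.2, 0.4, -9.6]
```

Request:
move_arm:
  targets:
    - [[0, 0, 20, 5, 0, 0, -9.6], [0, -20, 45, 14, 0, 0, -9.6], [0, -40, 49, 25, 0, 0, -9.6], [0, -46, 50, 25, 0, 0, -9.6], [0, -50, 50.5, 25, 0, 0, -9.6], [0, -54, 51, 25, 0, 0, -9.6], [0, -58, 52, 25, 0, 0, -9.6], [0, -61, 52.5, 25, 0, 0, -9.6], [0, -61, 52.5, 25, 0, 0, -9.6]]

```text
clock: 17.92
tool_pos: [0.4377, 0.2314, -0.0169]
eef_rot: [-0.61, 0.793, -0.0, 0.003]
contact_force: [0.3, -1.7, -3.7]
opening: 0.703
finger_force: 40.0
```

```bash
python3 - <<'E'
from h import *
bk=np.array([455.5,299.1]);ox=np.array([np.cos(np.radians(75.5)),np.sin(np.radians(75.5))])
plan((*(bk-ox*65),-17,75.5,0,1))
s=r.get_state();d=np.array(s["tool_pos"][:2])*1e3-bk;print("bk frame",d@ox,d@[-ox[1],ox[0]],"F along",np.dot(s["contact_force"][:2],ox))
E
```

```text
t 17.93 p [437.7 231.4 -16.9] q [-0.53  0.93 -0.09  2.1   0.56  0.13  1.74] open 0.703 F [ 0.3 -1.7 -3.7] grip 40.0
yaw x,y axis [-104.9  165.1] zdir [ 0.005  0.003 -1.   ]
[-5.0, -0.2, 0.2, -0.2, 0.3, -0.4]
bk frame -70.0390000440121 0.2774039484657736 F along -1.5161736370587222
```

Request:
move_arm:
  targets:
    - [[0, -2, 0, 0, 0, 0, 0], [0, -4, 0, 0, 0, 0, 0], [0, -6, 0, 0, 0, 0, 0], [0, -6, 0, 0, 0, 0, 0]]

```text
clock: 18.42
tool_pos: [0.439, 0.2382, -0.0169]
eef_rot: [-0.61, 0.792, 0.0, 0.003]
contact_force: [0.4, -0.6, -3.5]
opening: 0.699
finger_force: 40.0
```

Request:
move_arm:
  targets:
    - [[0, -2, 0, 0, 0, 0, 0], [0, -4, 0, 0, 0, 0, 0], [0, -6, 0, 0, 0, 0, 0], [0, -6, 0, 0, 0, 0, 0]]

```text
clock: 18.92
tool_pos: [0.4403, 0.2431, -0.0169]
eef_rot: [-0.61, 0.792, 0.0, 0.003]
contact_force: [-0.1, -3.0, -3.1]
opening: 0.699
finger_force: 40.0
```

Request:
move_arm:
  targets:
    - [[0, -2, 0, 0, 0, 0, 0], [0, -4, 0, 0, 0, 0, 0], [0, -4, 0, 0, 0, 0, 0]]

```text
clock: 19.3
tool_pos: [0.4401, 0.243, -0.017]
eef_rot: [-0.609, 0.793, -0.002, -0.0]
contact_force: [-1.7, -8.6, -0.4]
opening: 0.702
finger_force: 40.0
```

```bash
python3 - <<'E'
from h import *
plan()
im=r.snapshot("wrist")
print([im[v,230].tolist() for v in range(275,384,12)])
E
```

```text
t 19.3 p [440.1 243.  -17. ] q [-0.53  0.93 -0.11  2.07  0.55  0.17  1.74] open 0.702 F [-1.7 -8.6 -0.4] grip 40.0
yaw x,y axis [-104.9  165.1] zdir [ 0.001 -0.003 -1.   ]
[[79, 48, 30], [62, 59, 53], [104, 100, 92], [113, 108, 101], [73, 45, 25], [74, 45, 28], [88, 60, 34], [28, 28, 25], [25, 27, 25], [27, 26, 27]]
```

Request:
move_arm:
  targets:
    - [[0, 2, 0, 1.5, 0, 0, 0], [0, 2, 0, 2.5, 0, 0, 0], [1, 2, 0, 2.5, 0, 0, 0], [1, 2, 0, 2.5, 0, 0, 0], [1, 2, 0, 2.5, 0, 0, 0], [1, 2, 0, -30, 0, 0, 0], [1, 2, 0, -70, 0, 0, 0], [1, 2, 0, -90, 0, 0, 0], [1, 2, 0, -90, 0, 0, 0]]

```text
clock: 20.48
tool_pos: [0.4417, 0.246, 0.0745]
eef_rot: [-0.61, 0.792, 0.0, 0.005]
contact_force: [-0.9, 0.4, -0.0]
opening: 0.998
finger_force: 0.0
```

```bash
python3 - <<'E'
from h import *
import pickle
plan()
im=r.snapshot("wrist")[:,:,::-1];c=r.camera_info("wrist");pickle.dump(c,open("w6.pkl","wb"));cv2.imwrite("pics/w6raw.png",im)
cv2.imwrite("pics/w6.png",cv2.resize(np.clip(im*1.3,0,255).astype(np.uint8),(800,600),interpolation=cv2.INTER_CUBIC))
E
```

```text
t 20.48 p [441.7 246.   74.5] q [-0.44  0.76 -0.26  2.04  0.49  0.39  1.79] open 0.998 F [-0.9  0.4 -0. ] grip 0.0
yaw x,y axis [-104.8  165.2] zdir [ 0.007  0.007 -1.   ]
```

View pics/w6.png

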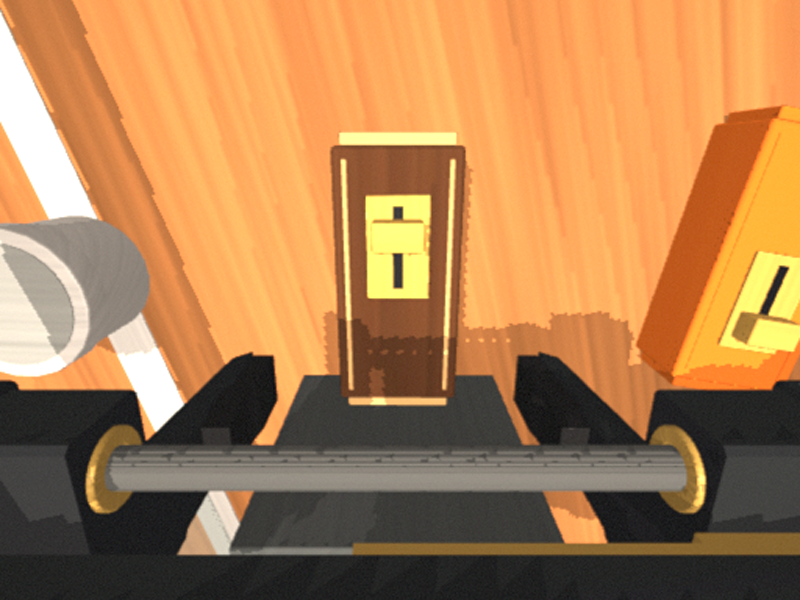

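Last picture: the box stands square with both drawers shut and its lower end at the bookend (345..450, 400). The knob is at (398,237), still unlocked. Body top corners are (331,147), (466,147), (341,396) and (454,396).

```bash
python3 - <<'E'
from h import *
import pickle
c=pickle.load(open("w6.pkl","rb"));W=lambda x,y:((x+.5)*.64-.5,(y+.5)*.64-.5)
obs=[(W(331,147),(65,31,40)),(W(466,147),(65,-31,40)),(W(341,396),(-65,31,40)),(W(454,396),(-65,-31,40)),(W(366,195),(41.5,12,42))][:4]
f=lambda p:np.ravel([proj(c,place(p,[np.array(L)*1e-3]))[0]-uv for uv,L in obs])
o=least_squares(f,[.44,.23,np.radians(-104.5)]);print(o.x,np.degrees(o.x[2]),f(o.x).round(1))
p=o.x;print("knob top pix", proj(c,place(p,np.array([[37,0,54],[23,0,54],[30,12,54]])*1e-3))/.64)
ox=np.array([np.cos(p[2]),np.sin(p[2])]);C=p[:2]*1e3
bk=np.array([455.5,299.1]);b=np.radians(75.5);d=C-bk;print("box in bk",d@[np.cos(b),np.sin(b)],d@[-np.sin(b),np.cos(b)])
s=r.get_state();print("tool u,v",(s["tool_pos"][:2]*1e3-C)@ox,(s["tool_pos"][:2]*1e3-C)@[-ox[1],ox[0]])
for u in(62,50,37,20):print(u,C+ox*u)
yaw=np.degrees(p[2]);plan(*[(*(C+ox*u),z,yaw,0) for u,z in((58,60),(58,20),(20,20))])
E
```

```text
[ 0.43537714  0.22900188 -1.83116636] -104.91810415419833 [-1.  -1.6  0.9 -1.5 -0.6  2.1  0.7  2.4]
knob top pix [[397.97721682 211.0742349 ]
 [397.86700541 242.65997758]
 [370.86282009 226.98203322]]
box in bk -72.9036905171214 1.9307285825930627
tool u,v -17.359168178351442 1.213204569474882
62 [419.4159791  169.09160333]
50 [422.5052367  180.68714073]
37 [425.85193243 193.24897291]
20 [430.22838069 209.67598422]
t 20.52 p [441.  245.5  73.4] q [-0.44  0.76 -0.26  2.04  0.49  0.39  1.79] open 1.003 F [-0.8 -0.2 -0.4] grip 0.0
yaw x,y axis [-104.8  165.2] zdir [ 0.006  0.005 -1.   ]
[75.4, 1.4, 12.9, -0.2, 0.4, 0.1]
[75.7, 1.6, 52.9, -0.2, 0.4, 0.1]
[37.7, 1.5, 53.2, -0.2, 0.4, 0.1]
```

Request:
move_arm:
  newtons: 20
  targets:
    - [[0, 35, 1, 0, 0, 0, 0], [0, 73, 1.5, 0, 0, 0, 0], [0, 73, 1.5, 13, 0, 0, 0], [0, 73, 1.5, 13, 0, 0, 0], [0, 73, 1.5, 35, 0, 0, 0], [0, 73, 1.5, 52, 0, 0, 0], [0, 73, 1.5, 55, 0, 0, 0], [0, 73, 1.5, 55, 0, 0, 0], [0, 73, 1.5, 55, 0, 0, 0]]

```text
clock: 21.65
tool_pos: [0.4211, 0.1753, 0.0183]
eef_rot: [-0.61, 0.792, 0.0, 0.003]
contact_force: [-0.0, 0.8, -0.1]
opening: 0.011
finger_force: 0.0
```

```bash
python3 - <<'E'
from h import *
p=[435.4,229.0];a=np.radians(-104.9);ox=np.array([np.cos(a),np.sin(a)])
s=r.get_state();d=s["tool_pos"][:2]*1e3-p;print("u,v",d@ox,d@[-ox[1],ox[0]])
plan(*[(*(p+ox*u),17,-104.9,0) for u in(45,35,25,20)])
im=r.snapshot("wrist")[:,:,::-1]
# dark finger region rows/cols near tip
g=im.max(2);print([(v,np.flatnonzero(g[v,180:330]<60)[[0,-1]]+180 if (g[v,180:330]<60).any() else None) for v in range(150,290,10)])
E
```

```text
u,v 55.54088233970553 -0.05060900368555875
t 21.65 p [421.1 175.3  18.3] q [-0.45  0.85 -0.08  2.21  0.61  0.1   1.77] open 0.011 F [-0.   0.8 -0.1] grip 0.0
yaw x,y axis [-104.8  165.2] zdir [ 0.005  0.005 -1.   ]
[-10.5, -0.1, 1.3, -0.2, 0.3, 0.1]
[-20.5, -0.1, 1.4, -0.2, 0.3, 0.1]
[-30.5, -0.1, 1.5, -0.2, 0.3, 0.1]
[-35.5, -0.1, 1.5, -0.2, 0.3, 0.1]
[(150, None), (160, None), (170, None), (180, None), (190, None), (200, None), (210, None), (220, array([212, 300])), (230, array([227, 278])), (240, array([223, 282])), (250, array([180, 329])), (260, array([180, 329])), (270, array([180, 329])), (280, array([180, 329]))]
```

Request:
move_arm:
  targets:
    - [[0, -5, 0, 1, 0, 0, 0], [0, -9, 0, 1, 0, 0, 0], [0, -12, 0, 1, 0, 0, 0], [0, -15, 0, 1, 0, 0, 0], [0, -18, 0, 1, 0, 0, 0], [0, -18, 0, 1, 0, 0, 0]]

```text
clock: 22.45
tool_pos: [0.4255, 0.1927, 0.0169]
eef_rot: [-0.61, 0.792, 0.0, 0.003]
contact_force: [0.4, 0.3, -0.8]
opening: 0.002
finger_force: 0.1
```

Request:
move_arm:
  targets:
    - [[0, -3, 0, 0, 0, 0, 0], [0, -6, 0, 0, 0, 0, 0], [0, -9, 0, 0, 0, 0, 0], [0, -9, 0, 0, 0, 0, 0]]

```text
clock: 22.95
tool_pos: [0.4279, 0.2018, 0.0169]
eef_rot: [-0.61, 0.792, 0.0, 0.003]
contact_force: [0.8, 0.0, 0.8]
opening: 0.003
finger_force: 0.0
```

```bash
python3 - <<'E'
from h import *
im=r.snapshot("wrist");s=r.get_state();print(s["tool_pos"],s["contact_force"])
for v in range(100,262,6):print(v,im[v,[215,230,240,254,268]].tolist())
E
```

```text
[0.42783815 0.20180475 0.01691739] [-0.39128622  0.84257491  0.45210793]
100 [[207, 126, 72], [214, 131, 74], [209, 129, 71], [207, 126, 70], [221, 135, 75]]
106 [[213, 130, 71], [214, 129, 72], [210, 128, 70], [211, 129, 72], [219, 134, 75]]
112 [[220, 135, 75], [210, 128, 71], [215, 133, 75], [217, 133, 72], [216, 133, 73]]
118 [[218, 134, 74], [206, 128, 70], [211, 128, 71], [220, 136, 75], [217, 133, 72]]
124 [[212, 130, 70], [202, 123, 67], [212, 128, 70], [218, 134, 73], [219, 133, 73]]
130 [[208, 129, 70], [200, 121, 68], [214, 131, 72], [215, 132, 73], [219, 134, 74]]
136 [[208, 128, 69], [197, 120, 66], [215, 132, 74], [212, 129, 71], [219, 134, 76]]
142 [[209, 128, 70], [194, 119, 66], [216, 133, 72], [212, 130, 73], [214, 132, 73]]
148 [[213, 132, 73], [192, 116, 63], [214, 131, 74], [212, 130, 72], [213, 132, 73]]
154 [[157, 99, 55], [189, 117, 66], [201, 125, 70], [207, 130, 74], [207, 128, 73]]
160 [[154, 113, 69], [156, 114, 70], [157, 115, 71], [156, 115, 70], [157, 116, 73]]
166 [[237, 183, 114], [236, 182, 111], [237, 185, 112], [236, 183, 112], [235, 183, 113]]
172
[... 480 characters left out ...]
]
208 [[106, 62, 36], [106, 62, 37], [111, 64, 38], [102, 59, 33], [110, 65, 39]]
214 [[109, 65, 39], [132, 95, 45], [120, 87, 43], [124, 89, 42], [134, 98, 45]]
220 [[111, 66, 42], [214, 161, 75], [194, 141, 66], [198, 146, 68], [195, 144, 67]]
226 [[108, 65, 38], [239, 196, 90], [186, 137, 64], [58, 42, 27], [52, 40, 26]]
232 [[76, 45, 29], [28, 28, 25], [21, 20, 19], [23, 22, 21], [24, 24, 26]]
238 [[76, 46, 27], [24, 26, 21], [22, 21, 20], [22, 22, 19], [24, 23, 25]]
244 [[78, 47, 30], [23, 23, 23], [17, 18, 17], [25, 22, 21], [26, 24, 24]]
250 [[30, 30, 28], [18, 20, 21], [23, 23, 21], [20, 23, 22], [24, 21, 23]]
256 [[26, 28, 26], [20, 21, 20], [25, 23, 23], [45, 36, 26], [22, 18, 19]]
```

Request:
move_arm:
  targets:
    - [[0, -3, 0, 0, 0, 0, 0], [0, -6, 0, 0, 0, 0, 0], [0, -8, 0, 0, 0, 0, 0], [0, -8, 0, 0, 0, 0, 0]]

```text
clock: 23.5
tool_pos: [0.4291, 0.207, 0.0169]
eef_rot: [-0.61, 0.793, -0.001, 0.001]
contact_force: [-0.2, -5.5, 0.9]
opening: 0.005
finger_force: 2.6
```

```bash
python3 - <<'E'
from h import *
im=r.snapshot("wrist");s=r.get_state();print(s["tool_pos"],s["contact_force"])
g=im.sum(2)//3
print("cols",list(range(222,290,5)))
for v in range(196,236,2):print(v,g[v,222:290:5])
E
```

```text
[0.42913454 0.20699734 0.01690851] [-1.04433096 -4.05812987  2.47957141]
cols [222, 227, 232, 237, 242, 247, 252, 257, 262, 267, 272, 277, 282, 287]
196 [68 69 69 70 66 66 69 68 70 68 73 69 67 70]
198 [65 67 67 74 70 66 68 69 72 67 71 67 67 72]
200 [65 68 71 73 67 68 69 68 72 69 73 68 67 71]
202 [67 65 67 74 69 65 68 71 72 69 73 66 68 70]
204 [67 67 71 70 63 66 68 65 70 70 67 65 66 70]
206 [ 69 123 129 127 129 131 128 131 136 138 144  75  67  73]
208 [ 65 176 180 178 180 182 179 177 177 179 179  90  68  74]
210 [ 67 176 178 176 178 180 176 177 177 178 178  92  67  73]
212 [ 69 175 179 177 178 181 177 177 177 177 178  83  66  69]
214 [ 66 177 172 177 179 137 135 171 177 178 176  80  67  73]
216 [ 68 175 138 172 141  45  32 137 169 155 141  73  67  73]
218 [ 66 176 139 136 137  55  29 136 139 137 140  60  68  73]
220 [ 68 177 139 137 136  58  27 138 135 138 138  57  66  70]
222 [ 66 175 154 136 138  56  29 137 137 139 137  53  71  72]
224 [ 68 175 170 131 139  57  27 136 137 130 137  53  68  72]
226 [ 69 176 134  34 132  55  26 130 131  81 122  53  47  72]
228 [ 66 174  38  22  23  19  23  27  27  35  21  37  46  52]
230 [ 54 114  24  26  19  20  24  22  22  25  23  31  49  50]
232 [47 64 22 27 20 17 26 22 18 20 25 26 47 52]
234 [46 25 25 27 18 23 20 18 22 23 26 27 51 52]
```

Request:
move_arm:
  targets:
    - [[0, -1.5, 0, 0, 0, 0, 0], [0, -1.5, 0, 0, 0, 0, 0]]

```text
clock: 23.8
tool_pos: [0.4291, 0.207, 0.0169]
eef_rot: [-0.609, 0.793, -0.001, 0.0]
contact_force: [-1.5, -6.8, 3.2]
opening: 0.001
finger_force: 3.6
```

Request:
move_arm:
  targets:
    - [[0, 10, 0, 0, 0, 0, 0], [0, 15, 0, -10, 0, 0, 0], [0, 15, 0, -60, 0, 0, 0], [0, 15, 0, -110, 0, 0, 0], [0, 15, 0, -110, 0, 0, 0], [0, 15, 0, -110, 0, 0, 0]]

```text
clock: 24.55
tool_pos: [0.4259, 0.1955, 0.1271]
eef_rot: [-0.61, 0.792, 0.0, 0.004]
contact_force: [-0.6, 0.1, -0.2]
opening: 0.006
finger_force: 0.0
```

```bash
python3 - <<'E'
from h import *
im=r.snapshot("wrist");c=r.camera_info("wrist");cv2.imwrite("pics/w7raw.png",im[:,:,::-1])
s=r.get_state();print(s["tool_pos"],s["contact_force"])
p=[.4354,.229,np.radians(-104.9)]
L=[[65,31,40],[65,-31,40],[-65,31,40],[-65,-31,40],[40,0,42],[-14,0,42],[13,0,54],[-1,0,54],[-71,0,37],[71,0,37]]
P=proj(c,place(p,np.array(L)*1e-3));print(P.round().tolist())
u=int(P[4,0])
for v in range(int(P[9,1])-16,int(P[8,1])+10,3):print(v,im[v,[u-14,u-6,u,u+6]].tolist())
# box edges across a mid row and near both ends: dark-brown extents
for v in(int(P[0,1])+8,int(P[4,1])+4):
    b=(im[v,:,0]<150)&(im[v,:,0]>60)&(im[v,:,2]<70);w=np.flatnonzero(b[u-60:u+60])+u-60;print(v,w.min(),w.max())
E
```

```text
[0.42543151 0.19524549 0.12648318] [ 0.18597771 -0.37524116 -0.02904268]
[[219.0, 153.0], [285.0, 153.0], [223.0, 273.0], [281.0, 273.0], [252.0, 179.0], [252.0, 231.0], [252.0, 210.0], [252.0, 224.0], [252.0, 276.0], [252.0, 146.0]]
130 [[192, 118, 64], [216, 133, 73], [214, 131, 75], [213, 130, 72]]
133 [[192, 118, 66], [218, 133, 74], [215, 131, 72], [210, 129, 72]]
136 [[191, 117, 64], [217, 133, 74], [215, 133, 73], [214, 132, 73]]
139 [[195, 120, 68], [213, 132, 73], [216, 133, 74], [215, 132, 74]]
142 [[158, 111, 66], [162, 113, 68], [159, 110, 66], [152, 107, 65]]
145 [[154, 114, 70], [156, 115, 73], [154, 112, 70], [153, 113, 71]]
148 [[240, 208, 129], [240, 209, 128], [239, 208, 127], [240, 208, 127]]
151 [[240, 202, 124], [241, 205, 127], [241, 206, 125], [241, 207, 128]]
154 [[87, 49, 28], [92, 53, 32], [83, 47, 28], [90, 53, 31]]
157 [[109, 66, 41], [114, 67, 43], [104, 61, 36], [108, 62, 35]]
160 [[108, 65, 37], [112, 64, 38], [103, 60, 33], [110, 65, 38]]
163 [[109, 66, 39], [111, 66, 40], [104, 61, 36], [110, 66, 39]]
166 [[107, 63, 36], [114, 69, 44], [106, 62, 39], 
[... 1841 characters left out ...]
 16]]
253 [[23, 22, 19], [23, 21, 21], [26, 25, 24], [24, 21, 19]]
256 [[20, 17, 18], [21, 18, 19], [23, 21, 22], [23, 23, 23]]
259 [[19, 19, 18], [23, 24, 23], [26, 23, 20], [17, 17, 16]]
262 [[21, 20, 20], [23, 20, 22], [24, 20, 18], [22, 20, 20]]
265 [[27, 26, 24], [21, 20, 20], [25, 21, 23], [24, 24, 23]]
268 [[19, 18, 12], [20, 21, 18], [20, 14, 15], [24, 20, 20]]
271 [[20, 16, 18], [24, 22, 21], [26, 19, 21], [20, 18, 19]]
274 [[37, 38, 35], [39, 38, 36], [54, 49, 39], [40, 38, 36]]
277 [[40, 39, 38], [39, 35, 36], [41, 40, 39], [42, 39, 38]]
280 [[43, 40, 37], [41, 38, 39], [40, 37, 38], [38, 37, 37]]
283 [[44, 40, 40], [42, 38, 37], [41, 40, 38], [43, 41, 39]]
161 220 284
183 221 283
```

The knob shows at its end stop, where the locked position projects. Drawer front a is flush, the box sits as predicted against the bookend, and the arm is clear, so I'm handing in.

```bash
python3 -c "
from plant import r
print(r.finish_job())"
```

```text
the job is handed in; nothing more can be done
None
```

The job is handed in, but no verdict came back: by my last measurements both drawers were pressed shut against the bookend, the lock knob was at its end stop, the box stood square against the middle of the bookend and the arm was clear, at about 25 s of the 72 s allowed.

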